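# Fetch the mist sprayer from the slanted bottle chest and lower its lid

## Robot

A 6-joint arm with a two-finger parallel gripper is mounted at the origin on the work surface. World frame = base frame: x ahead of the robot, y to its left, z up, the work surface at z = 0. Lengths are in m, angles in rad, forces in N, time in s.
With the tool pointing down it reaches from about 0.35 to 0.775 m from the base axis. Payload 7.3 kg.
Tool frame: the origin (TCP) lies at the very end of the fingers, on their centre line; the grasp point (between the pads) lies 19 mm behind it; z points along the fingers, y is the direction in which the jaws open and shut (so a half turn about z gives the same grasp; the last joint's range is limited). The gripper opens to 92 mm and grips with 3 to 60 N. Pads are 19 mm wide; open, the fingers measure 130 mm over their backs; the gripper's body (75 mm by 190 mm) begins 47 mm behind the grasp point.
Start: joints at [1.063, 0.342, 1.524, -0, 1.275, -0.146], TCP at [0.186, 0.491, 0.194] pointing down, gripper open.
Joint ranges: [-2.53, 2.53], [-0.77, 2.02], [0.04, 2.7], [-1, 4.14], [0.28, 2.66], [-3.11, 3.11]. Speed limits (rad/s): [2.57, 2.57, 3.14, 3.14, 3.14, 3.14].

## Interface

Orientations are given as [roll, pitch, yaw] about the fixed x, y, z axes, in that order (R = Rz(yaw) Ry(pitch) Rx(roll)).
In Python, from cell import monitor, eyes, order gives the robot as it stands. The module is installed in compiled form; this text tells all that it offers.
- The arm moves only by the tool carry_out, never from a script. Its argument "targets" is a list of rows, each a list of 2 entries, a list of its own where there are three numbers: the shift along the tool's x, y, z in m, then the turn about the tool's z in rad. In form: [[[dx, dy, dz], twist], ...]. A call has 1 to 10 rows; each row shifts and turns the pose as measured when the row begins, along the tool's axes as they then stand; what a row does not reach is not made up. A row lasts 1/8 s, in which the tool goes at most 62.5 mm and 10.7 degrees, less where a joint would pass 70% of its speed; a pose out of reach is approached as far as the arm can. A call is refused whole if a number of a shift passes 0.0625 or a number of a turn 0.188, either way. A call with a gripper value outside its range is refused whole. "fingers" is the closure, from 0 (fully open) to 1 (shut), set as the call begins (left out, the last holds). The fingers move at their own pace and stop on an object; "grip_force" is the grip in N (left out, the last holds). Time passes only in rows, so rows that do not move let the fingers close. It gives the time, the measured TCP pose, the force and the opening at its end, in the units of the state.
- monitor.observe(): the state, without advancing time (a new reading comes with each control period).
- eyes.read_camera(name): name is "scene" or "top"; returns the picture (400x640x3 uint8, red, green, blue); there is no depth.
- eyes.camera_info(name): a dict with "K" (3x3 intrinsics, pixels), "rvec" (rotation vector, rad) and "tvec" (3), from world to camera coordinates, as OpenCV has them. Camera axes: x right, y down, z forward; pixel columns grow to the right and rows downward; lengths in m; the calibration is good to about 2 mm. A picture is of the moment at which its call begins. camera_info takes no time and is no camera call.
- order.hand_in(): hands the job in, once; it reports no verdict.
The state is a dict: "time": time; "qpos": joint angles; "qvel": joint speeds; "joint_efforts": joint torques, N m; "tool_pos": TCP position; "tool_rot": TCP orientation; "contact_force": force on the tool from outside, world axes, zero at the start; "torque": the same for the moment, N m; "opening": finger opening in m.
Only numpy, scipy, OpenCV 4.12 (cv2) and the standard library are available. Lean on these libraries where they do the work, as an engineer would, in place of code of your own. Each camera call takes 0.05 s, during which the arm holds its last target.

## Task

Take the small mist-spray bottle (the one with the narrow pump head) out of its compartment in the slanted chest and stand it upright in the steel spill tray, setting it down gently. Then lower the chest's lid without slamming it until it is fully closed. Leave the spray cans in their compartments and everything else on the bench where it is.

Things in the scene. Friction and masses are not known exactly. Their poses are not given: they have to be found in the camera images.
- chest: Grey steel bottle chest fixed on a slanted stand, leaning 28 degrees towards the robot. Its frame leans with it: origin at the centre of its underside, 47 mm above the bench; z along the compartments out of the open top (up and towards the robot), x up the slope away from the robot, y along its width. Outside 142 (x) by 280 (y) by 148 mm (z); walls and floor 3 mm
- mouth (a point): middle of the front row of compartments, at the rim (x = -35, y = 0, z = 148 mm in the chest's frame, same axes). Cardboard dividers, 4 mm thick, end 8 mm below the rim and make two rows of three compartments, each 66 (x) by 88 mm (y), 70 mm apart in x, 92 mm in y. The bottle is in one of the three of the front row, axis along the chest's z, resting on the side nearer the robot
- lid (a joint): opening angle of the chest's steel lid (0.7 kg, 288 mm wide, flat): 0 fully closed on the rim, 1.57 square to the rim, stop at 1.78. Hinged along the chest's far rim (x = 72, z = 148 mm in its frame). Stiff friction hinges (0.75 N m) hold it at any angle; it is lowered by pushing on its outer face, 2 to 6 N near the free edge. Open, it stands beyond the compartments and leans over them
- lid_hinge (a point): middle of the lid's hinge line; its frame turns with the lid: x points from the free edge to the hinge, y along the hinge, z out of the outer face
- lid_edge (a point): middle of the lid's free edge, on the outer face, 151 mm from the hinge line and 5 mm off it; the edge is turned down 13 mm on the inner side; moves with the lid
- bottle_center (a point): centre (half-way up, on the axis) of the mist-spray bottle: round white plastic, 54 mm diameter, 136 mm tall, about 0.2 kg; straight to 78 mm up, then a shoulder narrowing to a grey cylindrical pump head, 28 mm diameter, from 98 mm up to the top; z along the axis, bottom to top. In the chest its top lies 9 mm below the rim. To be gripped by the pump head
- can0_center (a point): centre of a spray can to leave alone: bare metal, 54 mm diameter, 128 mm tall, with a broad flat white cap 49 mm across; z along its axis. In another compartment of the front row
- can1_center (a point): another such can, in the front row
- can2_center (a point): another such can, in the back row
- can3_center (a point): another such can, in the back row
- tray: square stainless spill tray fixed on the bench, 130 by 130 mm outside, 15 mm high, walls and floor 3 mm; origin at the centre of its underside, x and y along its sides, z up
- dispenser: black desk tape dispenser, loose, 60 by 150 mm, 91 mm high; origin at the centre of its underside. To be left alone
- panel: aluminium front panel lying on the bench to the left of the chest, loose, 55 by 160 mm, 12 mm high; origin at the centre of its underside. To be left alone
Not all that is in view belongs to the job. Of the things that look like the tray, take the one that is nearest to the robot's base at the start.

How it is judged:
By the outcome, as a careful person would: the job done as asked, in the order asked, and still so for the second after the job is handed in, with the robot touching nothing.
It also fails if it takes over 64 s, if anything falls off the work surface, if the arm or the gripper's body presses on something with over 40 N, if the wrist force passes 120 N, or if a joint passes its speed limit or range.

## Working session

There is one attempt and no reset: what is moved stays moved. The work goes in short steps, Python scripts to look and compute and a tool call to move; the robot and the scene stay as the last step left them, time stands still between calls to the robot, and variables do not carry over. Pictures are saved under pics/ and viewed, and the job is handed in when it is done.

Besides the shell and the picture viewer there is one more tool, called in YAML: its name, and indented under it one key for each argument. carry_out: Moves the arm, as the interface text tells. Its arguments: {"type":"object","properties":{"targets":{"type":"array","items":{"type":"array"}},"fingers":{"type":"number"},"grip_force":{"type":"number"}},"required":["targets"]}

```bash
mkdir -p pics; ls
python3 - <<'E'
from cell import monitor, eyes, order
import cv2,numpy as np
print(monitor.observe())
for n in("scene","top"):
    im=eyes.read_camera(n); cv2.imwrite(f"pics/{n}0.png",im[:,:,::-1]); 
    c=eyes.camera_info(n); print(n,c)
    R=cv2.Rodrigues(np.array(c["rvec"]))[0]; print(-R.T@np.array(c["tvec"]).ravel())
E
```

```text
pics
{'time': 0.0, 'qpos': array([ 1.06303493e+00,  3.42699516e-01,  1.52503382e+00, -1.79061086e-05,
        1.27538980e+00, -1.45994145e-01]), 'qvel': array([-0.00132104,  0.00086058, -0.00019872,  0.00069753, -0.00058052,
       -0.00078171]), 'joint_efforts': array([ 1.17484367e-03, -4.31249464e+01, -2.44212914e+01,  7.18196877e-02,
        5.59981016e-02, -1.49091438e-04]), 'tool_pos': array([0.18556604, 0.49061533, 0.19285118]), 'tool_rot': array([-3.14007596e+00, -2.05708516e-04,  2.77983047e+00]), 'contact_force': array([1.4897004 , 0.12521221, 0.57592615]), 'torque': array([ 0.00041721,  0.04346062, -0.04279465]), 'opening': 0.09181939368044566}
scene {'K': array([[398.34611798,   0.        , 316.31263798],
       [  0.        , 398.34611798, 191.37779962],
       [  0.        ,   0.        ,   1.        ]]), 'rvec': array([ 2.2654715 , -1.04085606,  0.35867841]), 'tvec': array([-0.29968725,  0.46564314,  0.82886168])}
[ 0.07872002 -0.33908613  0.93406179]
top {'K': array([[361.09024947,   0.        , 321.61355253],
       [  0.        , 361.09024947, 194.1625227 ],
       [  0.        ,   0.        ,   1.        ]]), 'rvec': array([ 2.16844841, -2.12337554,  0.19366411]), 'tvec': array([0.06562064, 0.5884012 , 1.06229433])}
[0.40875225 0.09701912 1.1412713 ]
```

View pics/scene0.png

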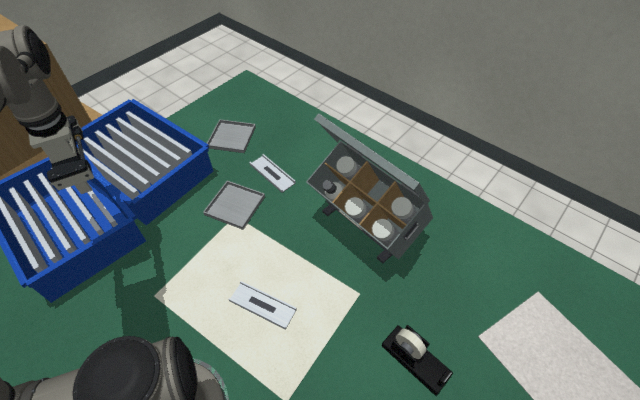

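View pics/top0.png

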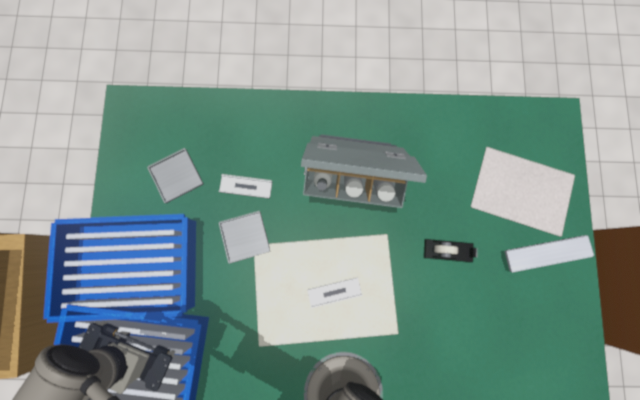

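Run:
```python
import cv2,numpy as np
a=cv2.imread("pics/scene0.png")[105:275,290:440]; a=cv2.resize(a,None,fx=3.4,fy=3.4,interpolation=cv2.INTER_CUBIC)
cv2.imwrite("pics/sc0.png",a)
b=cv2.imread("pics/top0.png")[125:215,290:435]; b=cv2.resize(b,None,fx=5,fy=5,interpolation=cv2.INTER_CUBIC)
cv2.imwrite("pics/tc0.png",b)
```

```text
(no output)
```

View pics/sc0.png

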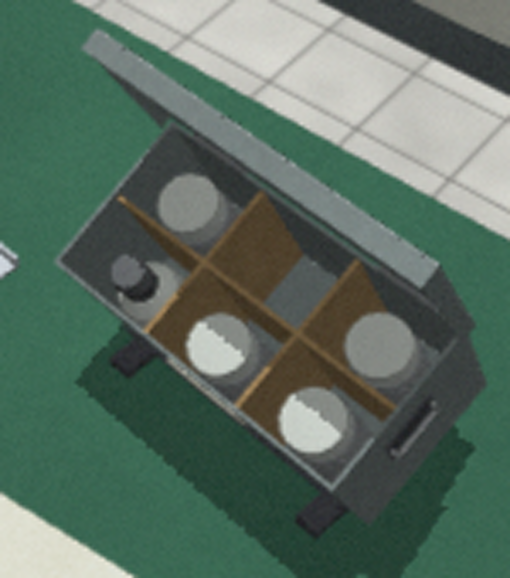

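View pics/tc0.png

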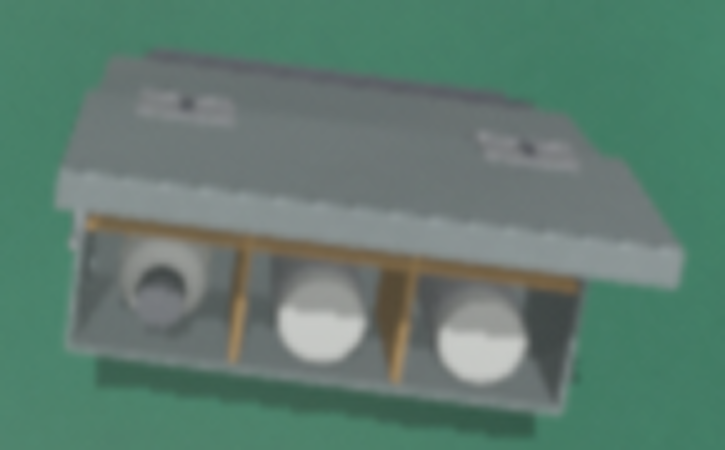

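```bash
cat > h.py <<'E'
import cv2,numpy as np
from cell import monitor, eyes
class Cam:
    def __init__(s,n):
        c=eyes.camera_info(n); s.K=np.array(c["K"]); s.r=np.array(c["rvec"],float).reshape(3,1); s.t=np.array(c["tvec"],float).reshape(3,1)
        s.R=cv2.Rodrigues(s.r)[0]; s.C=(-s.R.T@s.t).ravel()
    def proj(s,P): return cv2.projectPoints(np.asarray(P,float).reshape(-1,1,3),s.r,s.t,s.K,None)[0].reshape(-1,2)
    def plane(s,uv,z):
        uv=np.atleast_2d(uv); d=np.c_[uv,np.ones(len(uv))]@np.linalg.inv(s.K).T@s.R
        return s.C+d*((z-s.C[2])/d[:,2])[:,None]
S=Cam("scene");T=Cam("top")
a=np.radians(28)
def chestR(yaw):
    c,s=np.cos(yaw),np.sin(yaw); return np.array([[c,-s,0],[s,c,0],[0,0,1]])@np.array([[np.cos(a),0,-np.sin(a)],[0,1,0],[np.sin(a),0,np.cos(a)]])
def chest2w(P,p): return np.atleast_2d(P)@chestR(p[2]).T+np.array([p[0],p[1],.047])
def lidpt(P,th):  # lid frame -> chest
    P=np.atleast_2d(P); c,s=np.cos(th),np.sin(th)
    ex=np.array([c,0,-s]); ez=np.array([s,0,c])
    return np.array([.072,0,.148])+P[:,:1]*ex+P[:,1:2]*[0,1,0]+P[:,2:]*ez
def w2chest(W,p): return (np.atleast_2d(W)-np.array([p[0],p[1],.047]))@chestR(p[2])
E
cat > fit.py <<'E'
from h import *
from scipy.optimize import least_squares
f=lambda x,y:(290+x/3.4,105+y/3.4)
g=lambda x,y:(290+x/5,125+y/5)
X=.071;Y=.14;Z=.148
sp=[((-X,Y,Z),f(60,262)),((-X,-Y,Z),f(333,489)),((X,Y,Z),f(172,126))]
tp=[((-X,Y,Z),g(68,349)),((-X,-Y,Z),g(562,411))]
lt=[((-.151,.144,.005),g(60,170)),((-.151,-.144,.005),g(684,249)),((-.151,.144,-.008),g(57,206)),((-.151,-.144,-.008),g(680,287))]
ls=[((-.151,.144,.005),f(98,30)),((-.151,-.144,.005),f(440,264)),((-.151,.144,-.008),f(83,47)),((-.151,-.144,-.008),f(430,287))]
def res(p):
    r=[]
    for cam,L in((S,sp),(T,tp)):
        r.append(cam.proj(chest2w([q for q,_ in L],p))-[u for _,u in L])
    for cam,L in((S,ls),(T,lt)):
        r.append(cam.proj(chest2w(lidpt([q for q,_ in L],p[3]),p))-[u for _,u in L])
    return np.vstack(r)
s=least_squares(lambda p:res(p).ravel(),[.55,.05,-.1,1.5],loss='soft_l1')
p=s.x;print("chest x y yaw lid",p);print(res(p).round(1))
np.save("p.npy",p)
print("lid edge w",chest2w(lidpt([-.151,0,.005],p[3]),p),"hinge",chest2w([.072,0,.148],p))
print("mouth",chest2w([-.035,0,.148],p))
for n,q in(("head top exp",(-.041,.092,.139)),):print(n,chest2w(q,p),S.proj(chest2w(q,p)),T.proj(chest2w(q,p)))
# tray
for n,uv in(("near",(245,236)),("far",(175,175))): w=T.plane(uv,.0);print(n,w,np.hypot(*w[0,:2]))
E
python3 fit.py
```

```text
chest x y yaw lid [ 0.6853522  -0.02385436 -0.10447612  1.48117583]
[[-1.7 -0.7]
 [ 0.4 -0. ]
 [ 0.1 -2.4]
 [ 0.3 -0.1]
 [ 0.9 -0. ]
 [-1.  -0.3]
 [-0.2  0.4]
 [-0.  -0.7]
 [-1.4 -1. ]
 [ 0.5  1.2]
 [ 1.1  1.2]
 [ 0.6 -0.7]
 [ 0.5 -1.2]]
lid edge w [[ 0.60155063 -0.01506711  0.34065656]] hinge [[ 0.67947486 -0.02323808  0.2114782 ]]
mouth [[ 0.58551461 -0.0133856   0.16124474]]
head top exp [[0.59404234 0.07822459 0.15048138]] [[327.24628762 183.81958199]] [[322.33323657 185.67940236]]
near [[0.45642556 0.31437215 0.        ]] 0.5542148911277998
far [[0.64602566 0.54796636 0.        ]] 0.8471223571243596
```

Run:
```python
import cv2,numpy as np
a=cv2.imread("pics/scene0.png")[165:210,305:350]; a=cv2.resize(a,None,fx=9,fy=9,interpolation=cv2.INTER_CUBIC)
b=cv2.imread("pics/top0.png")[165:210,300:345]; b=cv2.resize(b,None,fx=9,fy=9,interpolation=cv2.INTER_CUBIC)
o=np.hstack([a,b[:405]]); o=cv2.convertScaleAbs(o,alpha=1.5)
for k in range(0,45,5):
    for q in(0,405): cv2.line(o,(q+k*9,0),(q+k*9,6),(0,0,255),1)
    cv2.line(o,(0,k*9),(6,k*9),(0,0,255),1);cv2.line(o,(405,k*9),(411,k*9),(0,0,255),1)
cv2.imwrite("pics/z0.png",o)
```

```text
(no output)
```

View pics/z0.png

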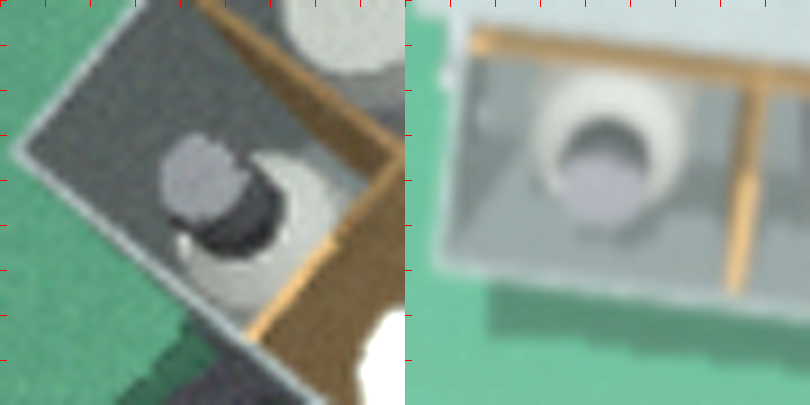

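Candidates for the bottle: narrow dark head at scene (328,185) / top (322,186); broad white caps at scene (354,206) and (382,228), grey-lit caps in back row (345,164), (402,205). The close crop shows the narrow grey pump head on a white shouldered body in the front-left compartment, so I take that one. The near tray is at top (245,236).

The tool stays vertical and the lid leans over the compartments at about 1.48. I'll first push it to its stop to make room.

```bash
cat > d.py <<'E'
import sys; from h import *
from scipy.spatial.transform import Rotation as Ro
s=monitor.observe(); R=Ro.from_euler('xyz',s["tool_rot"]).as_matrix()
print("t",round(s["time"],2),"tcp",s["tool_pos"].round(4),"rot",s["tool_rot"].round(3),"F",s["contact_force"].round(1),"op",round(s["opening"],4),"q",s["qpos"].round(2))
for k in range(1,len(sys.argv)):
    w=np.array([float(v) for v in sys.argv[k].split(",")]); print("to",w,"tool delta",(R.T@(w-s["tool_pos"])).round(4))
E
python3 d.py
python3 - <<'E'
from h import *
p=np.load("p.npy")
print("lip mid",chest2w(lidpt([-.151,0.03,-.008],p[3]),p),"at stop",chest2w(lidpt([-.151,.03,-.008],1.78),p), "at y.09 stop",chest2w(lidpt([-.151,.09,-.008],1.78),p))
# triangulate head top
P=cv2.triangulatePoints(S.K@np.c_[S.R,S.t],T.K@np.c_[T.R,T.t],np.array([[327.6],[184.8]]),np.array([[321.9],[185.8]]));w=(P[:3]/P[3]).ravel();print("head",w,w2chest(w,p))
# tray by mask
im=cv2.imread("pics/top0.png")
c=im[210:265,215:275]; cv2.imwrite("pics/tr0.png",cv2.resize(c,None,fx=8,fy=8,interpolation=cv2.INTER_CUBIC))
E
```

```text
t 0.1 tcp [0.1856 0.4906 0.1929] rot [-3.14 -0.    2.78] F [-0.8  0.5 -0.4] op 0.0919 q [ 1.06  0.34  1.52 -0.    1.28 -0.15]
lip mid [[0.59385256 0.01590457 0.33355061]] at stop [[0.63352746 0.01174435 0.35441198]] at y.09 stop [[0.63978463 0.07141719 0.35441198]]
head [0.59534786 0.07882933 0.14470358] [[-0.04262178  0.09273759  0.13331855]]
```

carry_out:
  targets:
    - [[0,0,-0.042],-0.086]
    - [[0,0,-0.042],-0.086]
    - [[0,0,-0.042],-0.086]
  fingers: 1
  grip_force: 10

```text
time: 0.48
tool_pos: [0.1846, 0.4888, 0.3173]
tool_rot: [-3.13, -0.005, 3.045]
contact_force: [0.7, 0.1, 0.3]
opening: 0.0665
```

View pics/tr0.png

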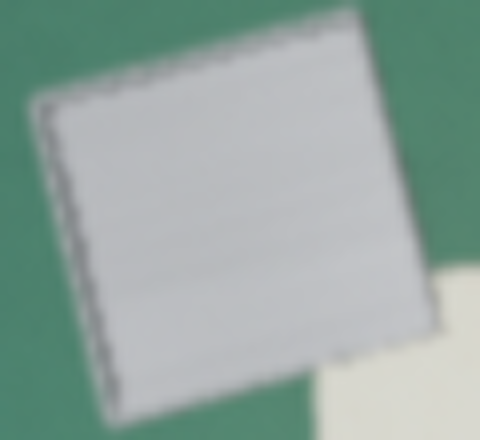

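```bash
python3 d.py .5,.02,.315
python3 - <<'E'
from h import *
c=np.array([(32,97),(352,10),(442,328),(110,425)])/8+np.array([215,210]); w=T.plane(c,.015);print(w,w.mean(0)); e=w[0]-w[1]; print(np.arctan2(-e[0],e[1]),[np.linalg.norm(w[i]-w[(i+1)%4]) for i in range(4)])
E
```

```text
t 0.47 tcp [0.1846 0.4888 0.3173] rot [-3.13  -0.005  3.045] F [0.7 0.1 0.3] op 0.0665 q [ 1.06  0.28  1.27 -0.    1.6  -0.41]
to [0.5   0.02  0.315] tool delta [-0.359  -0.4363  0.0057]
[[0.49694734 0.3941289  0.015     ]
 [0.53353261 0.27204197 0.015     ]
 [0.41157058 0.23181929 0.015     ]
 [0.37261102 0.35648309 0.015     ]] [0.45366538 0.31361831 0.015     ]
0.29115011385218165 [np.float64(0.12745077106810998), np.float64(0.12842352165582827), np.float64(0.13060975863103153), np.float64(0.12991045459583875)]
```

carry_out:
  targets:
    - [[-0.036,-0.0436,0.0],0]
    - [[-0.036,-0.0436,0.0],0]
    - [[-0.036,-0.0436,0.0],0]
    - [[-0.036,-0.0436,0.0],0]
    - [[-0.036,-0.0436,0.0],0]
    - [[-0.036,-0.0436,0.0],0]
    - [[-0.036,-0.0436,0.0],0]
    - [[-0.036,-0.0436,0.0],0]
    - [[-0.036,-0.0436,0.0],0]
    - [[-0.036,-0.0436,0.0],0]

```text
time: 1.72
tool_pos: [0.5098, 0.0107, 0.3202]
tool_rot: [-3.135, -0.005, 3.055]
contact_force: [-0.2, 1.0, 0.4]
opening: 0.0004
```

```bash
python3 d.py .56,.02,.315 ; python3 -c "
from h import *
cv2.imwrite('pics/s1.png',eyes.read_camera('scene')[:,:,::-1])"
```

```text
t 1.73 tcp [0.5098 0.0107 0.3202] rot [-3.135 -0.005  3.055] F [-0.2  1.   0.4] op 0.0004 q [-0.12  0.25  1.31 -0.01  1.59 -1.61]
to [0.56  0.02  0.315] tool delta [-0.0492  0.0137  0.0049]
```

View pics/s1.png

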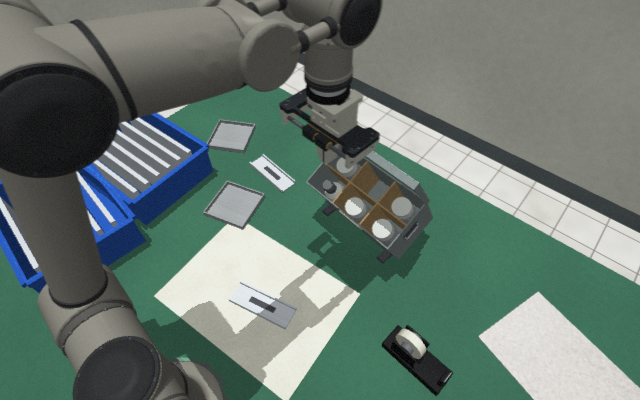

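carry_out:
  targets:
    - [[-0.025,0.005,0.006],0]
    - [[-0.025,0.004,0.004],0]
    - [[-0.012,0,0],0]
    - [[-0.01,0,0],0]
    - [[-0.01,0,0],0]
    - [[-0.01,0,0],0]

```text
time: 2.52
tool_pos: [0.5998, 0.0035, 0.3107]
tool_rot: [-3.13, -0.021, 3.045]
contact_force: [-23.2, 0.7, 27.9]
opening: 0.0008
```

```bash
python3 d.py ; python3 -c "
from h import *
cv2.imwrite('pics/s2.png',cv2.resize(eyes.read_camera('scene')[40:260,240:460,::-1],None,fx=2.7,fy=2.7))
cv2.imwrite('pics/t2.png',cv2.resize(eyes.read_camera('top')[60:260,230:480,::-1],None,fx=3,fy=3))"; python3 d.py
```

```text
t 2.52 tcp [0.5998 0.0035 0.3107] rot [-3.13  -0.021  3.045] F [-23.2   0.7  27.9] op 0.0008 q [-0.11  0.45  1.04 -0.01  1.67 -1.59]
t 2.62 tcp [0.6007 0.0034 0.3112] rot [-3.13  -0.018  3.045] F [-17.6   0.4  22.9] op 0.0006 q [-0.11  0.45  1.04 -0.01  1.67 -1.59]
```

View pics/s2.png

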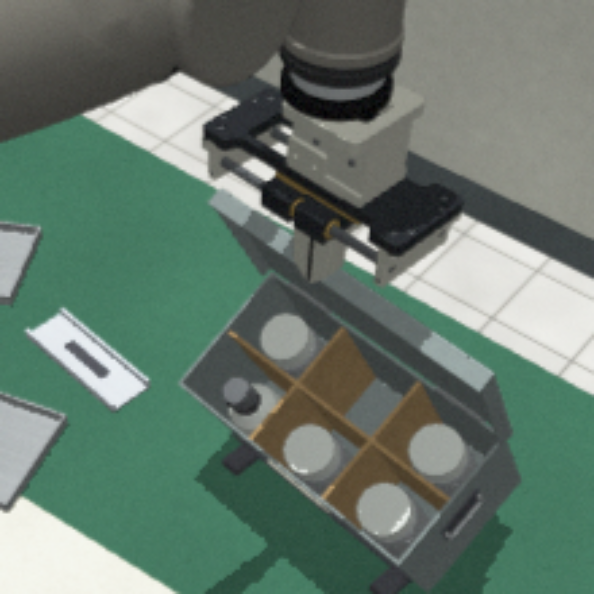

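View pics/t2.png

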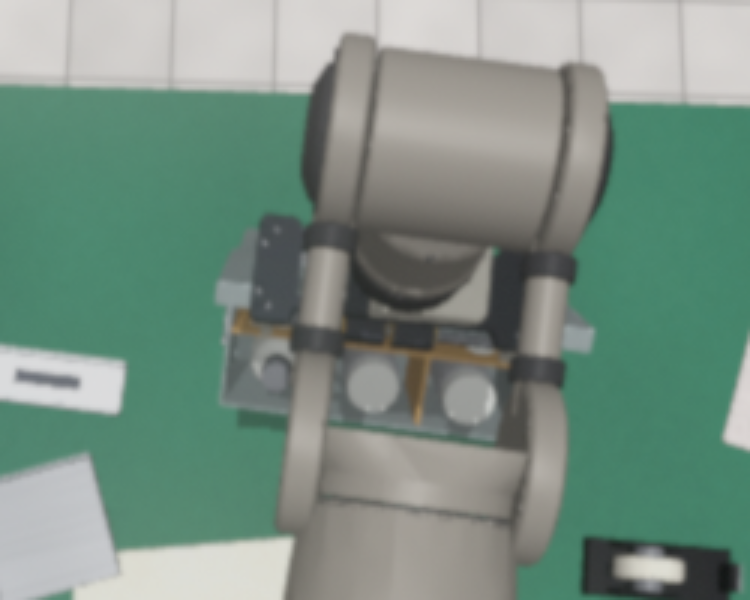

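carry_out:
  targets:
    - [[0.008,0,-0.012],0]
    - [[0.006,0,-0.012],0]
    - [[0,0,0],0]

```text
time: 3.0
tool_pos: [0.5866, 0.0055, 0.3381]
tool_rot: [-3.13, -0.016, 3.045]
contact_force: [-0.2, -0.0, 1.3]
opening: 0.0005
```

```bash
python3 d.py ; python3 -c "
from h import *
cv2.imwrite('pics/s3.png',cv2.resize(eyes.read_camera('scene')[60:240,260:460,::-1],None,fx=4,fy=4)[:590])
"
```

```text
t 3.0 tcp [0.5866 0.0055 0.3381] rot [-3.13  -0.016  3.045] F [-0.2 -0.   1.3] op 0.0005 q [-0.11  0.42  1.02 -0.01  1.72 -1.59]
```

View pics/s3.png

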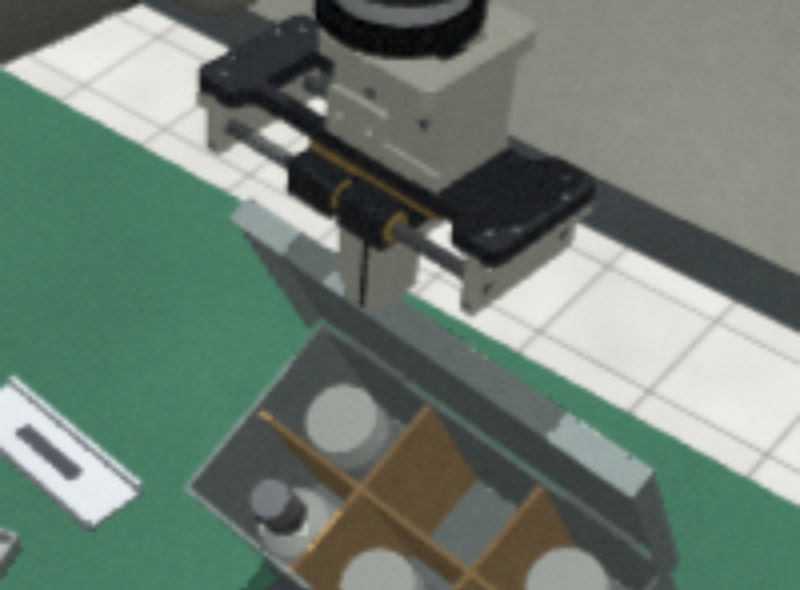

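```bash
cat >> h.py <<'E'
def lidth(uv4,cam=None,p=None):
    from scipy.optimize import minimize_scalar
    cam=cam or S; p=np.load("p.npy")
    L=[(-.151,.144,.005),(-.151,-.144,.005),(-.151,.144,-.008),(-.151,-.144,-.008)]
    f=lambda t:np.sum([np.sum((cam.proj(chest2w(lidpt([l],t),p))[0]-u)**2) for l,u in zip(L,uv4) if u is not None])
    r=minimize_scalar(f,bounds=(0,1.9),method='bounded'); e=chest2w(lidpt([-.151,.03,.005],r.x),p)[0]; l=chest2w(lidpt([-.151,.03,-.008],r.x),p)[0]
    print("lid",r.x,"err",r.fun,"edge",e.round(4),"lip",l.round(4)); return r.x
E
python3 -c "
from h import *
lidth([(322,109.5),(423.7,178),(318,114.5),(420,184.2)])"
```

```text
lid 1.5640781446008245 err 3.3834751930096902 edge [0.6156 0.0136 0.3467] lip [0.6042 0.0148 0.3405]
```

carry_out:
  targets:
    - [[0,0,0.012],0]
    - [[-0.007,0,0],0]
    - [[-0.008,0,-0.004],0]
    - [[-0.008,0,-0.004],0]

```text
time: 3.55
tool_pos: [0.6105, 0.003, 0.3297]
tool_rot: [-3.13, -0.021, 3.045]
contact_force: [0.4, 0.1, 0.2]
opening: 0.0004
```

carry_out:
  targets:
    - [[-0.008,0,-0.003],0]

```text
time: 3.68
tool_pos: [0.6195, 0.0022, 0.3325]
tool_rot: [-3.13, -0.021, 3.045]
contact_force: [0.0, -0.4, -0.3]
opening: 0.0007
```

carry_out:
  targets:
    - [[-0.008,0,-0.004],0]

```text
time: 3.8
tool_pos: [0.6284, 0.0013, 0.3361]
tool_rot: [-3.13, -0.022, 3.045]
contact_force: [0.3, -0.3, 0.1]
opening: 0.0005
```

```bash
python3 d.py ; python3 -c "
from h import *
cv2.imwrite('pics/s4.png',cv2.resize(eyes.read_camera('scene')[60:205,260:460,::-1],None,fx=4,fy=4))
"
```

```text
t 3.8 tcp [0.6284 0.0013 0.3361] rot [-3.13  -0.022  3.045] F [ 0.3 -0.3  0.1] op 0.0005 q [-0.11  0.52  0.87 -0.01  1.78 -1.59]
```

View pics/s4.png

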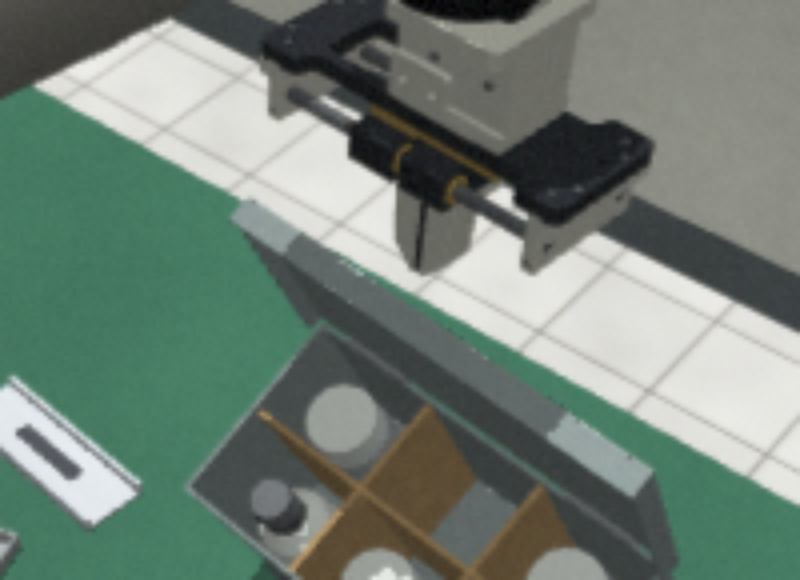

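```bash
python3 -c "
from h import *
print(S.proj([.6284,.0013,.3361]),T.proj([.6284,.0013,.3361]))
print(S.proj([.5866,.0055,.3381]),'seen ~',(368/4+260,305/4+60))
p=np.load('p.npy')
print(S.proj(chest2w(lidpt([-.151,.03,.005],1.564),p)))
print(S.proj(chest2w(lidpt([-.151,.03,-.008],1.564),p)))
"
```

```text
[[365.60330131 136.98839655]] [[357.82233798 156.98978416]]
[[352.37920105 145.75814253]] seen ~ (352.0, 136.25)
[[357.85151782 133.93886864]]
[[354.00493735 138.5904633 ]]
```

```bash
python3 -c "
from h import *
print(S.proj([.1856,.4906,.1929]),T.proj([.1856,.4906,.1929]))
a=cv2.imread('pics/scene0.png')[110:230,0:130];b=cv2.imread('pics/top0.png')[300:400,60:200]
a=cv2.resize(a,(520,480),interpolation=2);cv2.imwrite('pics/a0.png',a)
cv2.imwrite('pics/b0.png',cv2.resize(b,(700,500),interpolation=2))
cv2.imwrite('pics/t5.png',cv2.resize(eyes.read_camera('top')[100:220,280:430,::-1],None,fx=5,fy=5,interpolation=2))
"
```

```text
[[ 90.42612302 186.29810094]] [[152.96247104 341.03657629]]
```

View pics/a0.png

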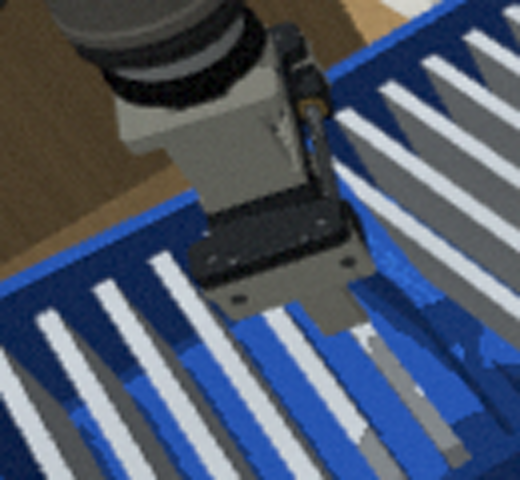

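View pics/b0.png

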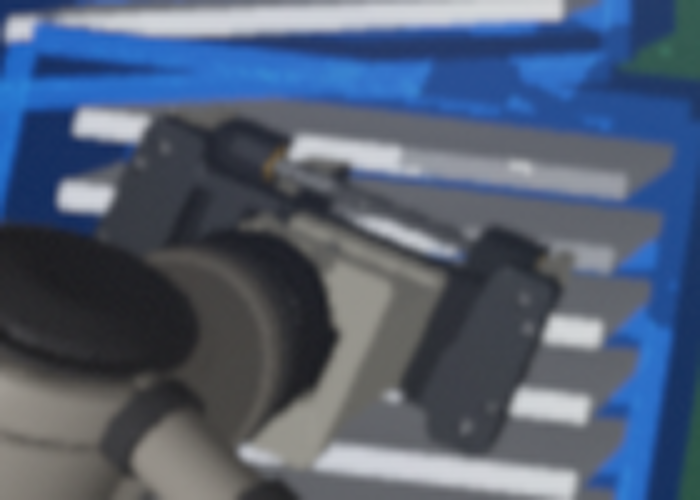

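View pics/t5.png

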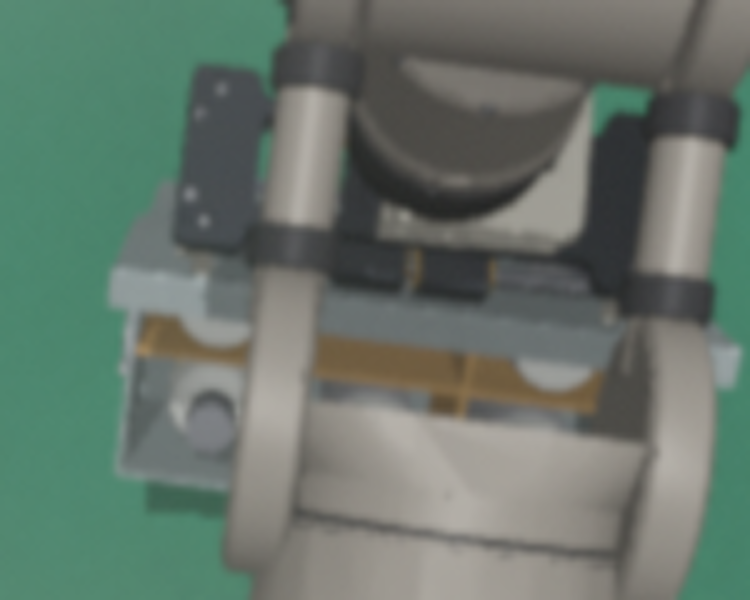

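```bash
python3 -c "
from h import *
from scipy.spatial.transform import Rotation as Ro
def c(pos,rot,ys,dz):
    R=Ro.from_euler('xyz',rot).as_matrix()
    for y in ys:
        for x in(-.0095,.0095): print((x,y,dz),S.proj(np.array(pos)+R@[x,y,-dz]).round(1))
print('s4 corner seen (365,128) left edge 359, right 378,122')
for dz in(0,.02,.03): c([.6284,.0013,.3361],[-3.13,-.022,3.045],(-.019,.019),dz)
print('start seen corners: (85,192.5) bottom, right (92,188)')
for dz in(0,.02,.03):c([.1856,.4906,.1929],[-3.14,0,2.78],(-.065,-.046),dz)
"
```

```text
s4 corner seen (365,128) left edge 359, right 378,122
(-0.0095, -0.019, 0) [[375.1 139.2]]
(0.0095, -0.019, 0) [[369.3 143.4]]
(-0.0095, 0.019, 0) [[362.  130.8]]
(0.0095, 0.019, 0) [[356.2 134.8]]
(-0.0095, -0.019, 0.02) [[376.2 132.2]]
(0.0095, -0.019, 0.02) [[370.2 136.3]]
(-0.0095, 0.019, 0.02) [[362.8 123.8]]
(0.0095, 0.019, 0.02) [[356.9 127.7]]
(-0.0095, -0.019, 0.03) [[376.7 128.5]]
(0.0095, -0.019, 0.03) [[370.7 132.7]]
(-0.0095, 0.019, 0.03) [[363.2 120.1]]
(0.0095, 0.019, 0.03) [[357.3 124.1]]
start seen corners: (85,192.5) bottom, right (92,188)
(-0.0095, -0.065, 0) [[ 99.  203.3]]
(0.0095, -0.065, 0) [[ 90.6 206.4]]
(-0.0095, -0.046, 0) [[ 97.7 197.8]]
(0.0095, -0.046, 0) [[ 89.3 200.8]]
(-0.0095, -0.065, 0.02) [[ 95.3 198.1]]
(0.0095, -0.065, 0.02) [[ 86.7 201.2]]
(-0.0095, -0.046, 0.02) [[ 94.  192.5]]
(0.0095, -0.046, 0.02) [[ 85.4 195.5]]
(-0.0095, -0.065, 0.03) [[ 93.4 195.4]]
(0.0095, -0.065, 0.03) [[ 84.7 198.5]]
(-0.0095, -0.046, 0.03) [[ 92.1 189.8]]
(0.0095, -0.046, 0.03) [[ 83.5 192.8]]
```

```bash
python3 -c "
from h import *
a=eyes.read_camera('scene')[85:160,325:425,::-1];a=cv2.convertScaleAbs(a,alpha=1.6)
cv2.imwrite('pics/s6.png',cv2.resize(a,None,fx=8,fy=8,interpolation=2))
"
```

```text
(no output)
```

View pics/s6.png

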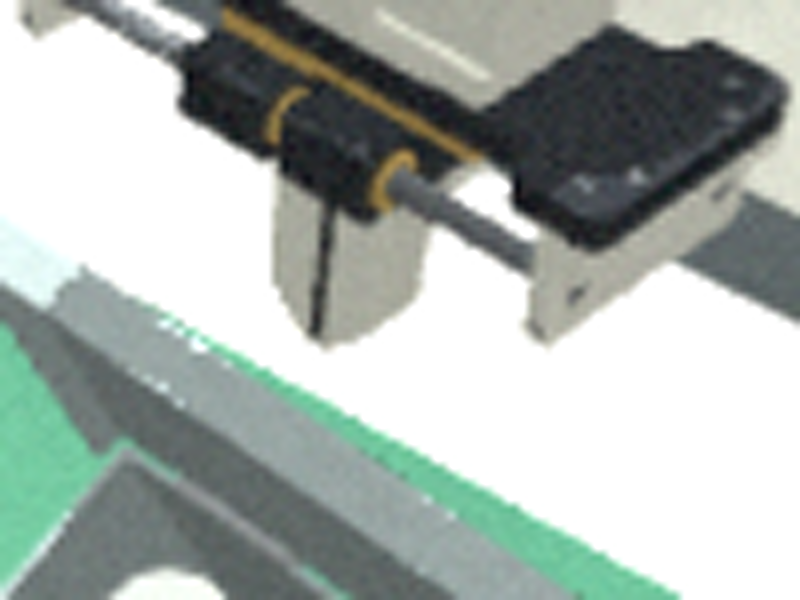

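```bash
python3 -c "
from h import *
def tri(a,b):
    P=cv2.triangulatePoints(S.K@np.c_[S.R,S.t],T.K@np.c_[T.R,T.t],np.array(a,float).reshape(2,1),np.array(b,float).reshape(2,1));w=(P[:3]/P[3]).ravel();print(w.round(4),S.proj(w)-a,T.proj(w)-b)
tri((326.5,74),(315.6,148.4))
# right-side: left edges of black plate inner front corner
tri((340,79),(329,150))
# slider blocks bottoms: gold ring between, top (414,270)/5 ; scene s6 ring (285,115)/8
tri((325+285/8,85+95/8),(280+414/5,100+265/5))
"
```

```text
[0.6094 0.0984 0.4624] [[-0.14756088  0.03589191]] [[ 0.12862144 -0.1412693 ]]
[0.6104 0.0692 0.4623] [[-1.99358636  0.46823404]] [[ 1.74956496 -1.84865669]]
[0.6033 0.0065 0.4555] [[ 0.44160104 -0.12128672]] [[-0.3735333   0.39578706]]
```

carry_out:
  targets:
    - [[0.03,0,0],0]
    - [[0.03,0,0],0]
    - [[0,0,0.02],0]
    - [[0,0,0.02],0]
    - [[-0.009,0,0],0]
    - [[-0.008,0,0],0]

```text
time: 4.7
tool_pos: [0.5831, 0.0052, 0.2966]
tool_rot: [-3.13, -0.02, 3.045]
contact_force: [-0.4, -0.1, -0.1]
opening: 0.0006
```

carry_out:
  targets:
    - [[-0.009,0,-0.004],0]
    - [[-0.009,0,-0.004],0]

```text
time: 4.95
tool_pos: [0.6001, 0.0035, 0.3048]
tool_rot: [-3.129, -0.027, 3.045]
contact_force: [-9.1, -0.6, 3.7]
opening: 0.0005
```

carry_out:
  targets:
    - [[-0.009,0,-0.005],0]
    - [[-0.009,0,-0.005],0]

```text
time: 5.2
tool_pos: [0.6146, 0.002, 0.3129]
tool_rot: [-3.129, -0.043, 3.045]
contact_force: [-27.6, 1.1, -16.0]
opening: 0.0006
```

carry_out:
  targets:
    - [[-0.009,0,-0.003],0]

```text
time: 5.32
tool_pos: [0.614, 0.0021, 0.3129]
tool_rot: [-3.128, -0.073, 3.044]
contact_force: [-50.8, 2.8, -5.2]
opening: 0.0005
```

carry_out:
  targets:
    - [[0.02,0,0],0]
    - [[0.03,0,-0.01],0]

```text
time: 5.58
tool_pos: [0.565, 0.0068, 0.3244]
tool_rot: [-3.128, -0.08, 3.044]
contact_force: [-0.6, -0.1, 0.5]
opening: 0.0003
```

```bash
python3 d.py ; python3 -c "
from h import *
cv2.imwrite('pics/s7.png',cv2.resize(eyes.read_camera('scene')[60:205,260:460,::-1],None,fx=4,fy=4))
"
```

```text
t 5.58 tcp [0.565  0.0068 0.3244] rot [-3.128 -0.08   3.044] F [-0.6 -0.1  0.5] op 0.0003 q [-0.11  0.42  1.06 -0.02  1.74 -1.59]
```

View pics/s7.png

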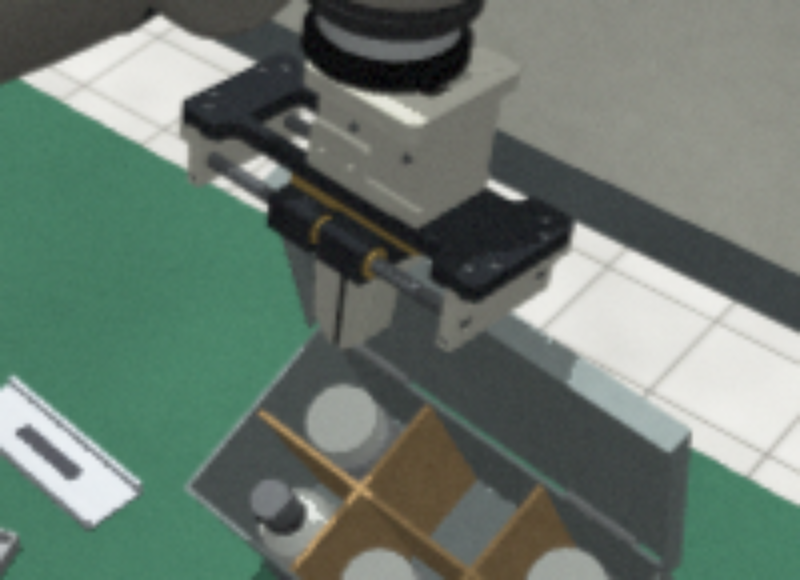

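```bash
python3 -c "
from h import *
t=lidth([None,(432.5,168.5),None,(428,173)])
p=np.load('p.npy')
for th in (t,1.78): print(chest2w(lidpt([[-.151,.09,-.008],[-.151,.14,-.008],[-.151,0,-.008]],th),p))
# grasp target
g=chest2w([-.041,.0925,.130],p)[0]; print('grasp axis pt',g)
for z in(.2,.25,.3,.35):
  print(z,'lid inner x at y=.09', [chest2w(lidpt([-(z-.2115)/np.cos(np.radians(28)-t+np.pi/2),.09,-.0],t),p).round(3)])
"
```

```text
lid 1.7414726069589868 err 0.2808557352834533 edge [0.6404 0.011  0.3565] lip [0.6281 0.0123 0.3524]
[[ 0.63434556  0.07198752  0.35240524]
 [ 0.63955987  0.12171488  0.35240524]
 [ 0.62495981 -0.01752174  0.35240524]]
[[ 0.63978463  0.07141719  0.35441198]
 [ 0.64499894  0.12114455  0.35441198]
 [ 0.63039887 -0.01809207  0.35441198]]
grasp axis pt [0.59829669 0.07828123 0.14253485]
0.2 lid inner x at y=.09 [array([[0.693, 0.066, 0.2  ]])]
0.25 lid inner x at y=.09 [array([[0.676, 0.068, 0.25 ]])]
0.3 lid inner x at y=.09 [array([[0.66 , 0.069, 0.3  ]])]
0.35 lid inner x at y=.09 [array([[0.644, 0.071, 0.35 ]])]
```

carry_out:
  targets:
    - [[0,0,-0.05],0]
    - [[0,0,-0.05],0]
    - [[-0.05,0,0],0]
    - [[-0.05,0,0],0]

```text
time: 6.12
tool_pos: [0.6548, -0.0002, 0.4307]
tool_rot: [-3.128, -0.072, 3.045]
contact_force: [1.9, 0.0, 0.4]
opening: 0.0006
```

```bash
python3 d.py .75,-.02,.43
```

```text
t 6.12 tcp [ 6.548e-01 -2.000e-04  4.307e-01] rot [-3.128 -0.072  3.045] F [1.9 0.  0.4] op 0.0006 q [-0.11  0.74  0.21 -0.02  2.27 -1.6 ]
to [ 0.75 -0.02  0.43] tool delta [-0.0964 -0.0106 -0.0061]
```

carry_out:
  targets:
    - [[-0.03,0,0],0]
    - [[-0.03,0,0],0]

```text
time: 6.38
tool_pos: [0.6917, -0.0063, 0.401]
tool_rot: [-3.13, -0.065, 3.045]
contact_force: [0.9, 0.9, -0.9]
opening: 0.0008
```

carry_out:
  targets:
    - [[-0.03,0,0],0]
    - [[-0.03,0,0],0]

```text
time: 6.62
tool_pos: [0.7219, -0.0121, 0.3752]
tool_rot: [-3.132, -0.031, 3.045]
contact_force: [0.6, -0.2, -0.2]
opening: 0.0004
```

```bash
python3 d.py .75,-.02,.43
```

```text
t 6.62 tcp [ 0.7219 -0.0121  0.3752] rot [-3.132 -0.031  3.045] F [ 0.6 -0.2 -0.2] op 0.0004 q [-0.12  0.9   0.04 -0.01  2.24 -1.6 ]
to [ 0.75 -0.02  0.43] tool delta [-0.027  -0.0057 -0.0556]
```

carry_out:
  targets:
    - [[-0.03,0,-0.03],0]
    - [[-0.03,0,-0.03],0]

```text
time: 6.88
tool_pos: [0.7277, -0.0169, 0.3945]
tool_rot: [-3.136, 0.025, 3.045]
contact_force: [-0.7, -0.5, 0.3]
opening: 0.0003
```

carry_out:
  targets:
    - [[-0.03,0,-0.03],0]
    - [[-0.03,0,-0.03],0]

```text
time: 7.12
tool_pos: [0.7306, -0.021, 0.419]
tool_rot: [-3.139, 0.083, 3.046]
contact_force: [0.9, 0.4, -0.4]
opening: 0.0005
```

Contact-free, this tilts the tool back in the wanted direction. I'll continue to about 0.2.

carry_out:
  targets:
    - [[-0.03,0,-0.03],0]
    - [[-0.03,0,-0.03],0]
    - [[-0.03,0,-0.03],0]
    - [[-0.03,0,-0.03],0]

```text
time: 7.62
tool_pos: [0.732, -0.0283, 0.4696]
tool_rot: [3.138, 0.196, 3.046]
contact_force: [0.4, 1.0, -0.1]
opening: 0.0005
```

```bash
python3 d.py .55,.0,.45
```

```text
t 7.62 tcp [ 0.732  -0.0283  0.4696] rot [3.138 0.196 3.046] F [ 0.4  1.  -0.1] op 0.0005 q [-0.15  0.77  0.04  0.02  2.14 -1.61]
to [0.55 0.   0.45] tool delta [ 0.1842  0.0108 -0.0166]
```

```bash
python3 d.py .53,.083,.45 .53,.083,.25
```

```text
t 7.62 tcp [ 0.732  -0.0283  0.4696] rot [3.138 0.196 3.046] F [ 0.4  1.  -0.1] op 0.0005 q [-0.15  0.77  0.04  0.02  2.14 -1.61]
to [0.53  0.083 0.45 ] tool delta [ 0.2115  0.0915 -0.0218]
to [0.53  0.083 0.25 ] tool delta [0.2505 0.0909 0.1744]
```

carry_out:
  targets:
    - [[0.042,0.018,-0.004],0]
    - [[0.042,0.018,-0.004],0]
    - [[0.042,0.018,-0.004],0]
    - [[0.042,0.018,-0.004],0]
    - [[0.042,0.018,-0.004],0]
    - [[0.01,0,0.05],0]
    - [[0.01,0,0.05],0]
    - [[0.01,0,0.05],0]
  fingers: 0.587

```text
time: 8.62
tool_pos: [0.5513, 0.0769, 0.3062]
tool_rot: [3.133, 0.232, 3.044]
contact_force: [0.1, 0.4, -1.0]
opening: 0.0377
```

```bash
python3 d.py .559,.083,.179; python3 -c "
from h import *
cv2.imwrite('pics/s8.png',cv2.resize(eyes.read_camera('scene')[60:205,260:460,::-1],None,fx=4,fy=4,interpolation=2))
cv2.imwrite('pics/t8.png',cv2.resize(eyes.read_camera('top')[80:230,260:460,::-1],None,fx=4,fy=4,interpolation=2))
"
```

```text
t 8.62 tcp [0.5513 0.0769 0.3062] rot [3.133 0.232 3.044] F [ 0.1  0.4 -1. ] op 0.0377 q [ 0.01  0.19  1.45 -0.02  1.27 -1.46]
to [0.559 0.083 0.179] tool delta [0.0224 0.0058 0.1255]
```

View pics/s8.png

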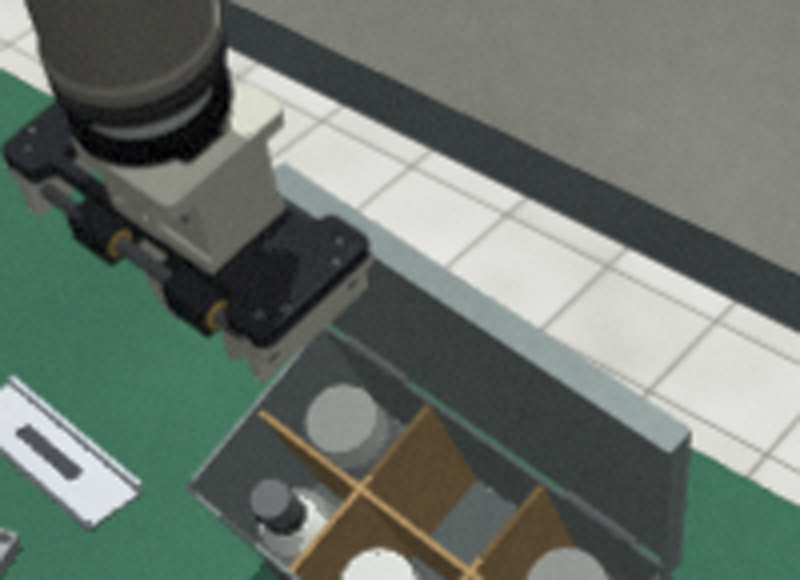

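View pics/t8.png

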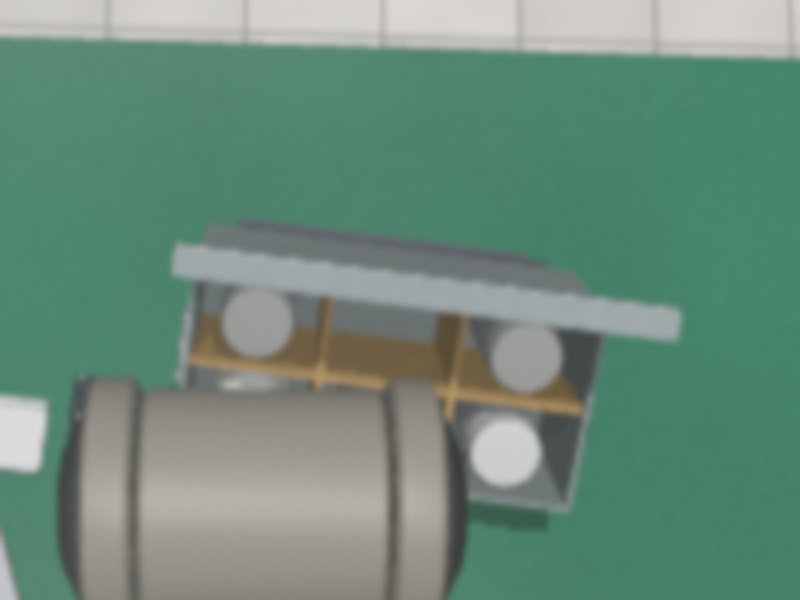

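carry_out:
  targets:
    - [[0.006,0.0015,0.032],0]
    - [[0.006,0.0015,0.032],0]
    - [[0.006,0.0015,0.03],0]
    - [[0.004,0.001,0.02],0]
    - [[0,0,0],0]

```text
time: 9.35
tool_pos: [0.5631, 0.0825, 0.1977]
tool_rot: [3.132, 0.242, 3.042]
contact_force: [-0.5, -0.2, 1.1]
opening: 0.0379
```

```bash
python3 d.py .559,.083,.179; python3 -c "
from h import *
cv2.imwrite('pics/s9.png',cv2.resize(eyes.read_camera('scene')[100:235,260:420,::-1],None,fx=4.5,fy=4.5,interpolation=2))
s=monitor.observe()
from scipy.spatial.transform import Rotation as Ro
R=Ro.from_euler('xyz',s['tool_rot']).as_matrix(); t=s['tool_pos']
for d in(0,.033):
  for y in (-.019,.019):
    q=S.proj(t+R@[0.0095,y,-d])[0]; print(d,y,q,(q-[260,100])*4.5)
"
```

```text
t 9.35 tcp [0.5631 0.0825 0.1977] rot [3.132 0.242 3.042] F [-0.5 -0.2  1.1] op 0.0379 q [ 0.02  0.28  1.63 -0.02  0.99 -1.44]
to [0.559 0.083 0.179] tool delta [ 0.0085 -0.0001  0.0172]
0 -0.019 [320.95124938 184.25236494] [274.2806222  379.13564221]
0 0.019 [310.23824742 175.6938353 ] [226.07211338 340.62225886]
0.033 -0.019 [318.59896138 177.34745539] [263.69532619 348.06354927]
0.033 0.019 [307.60944823 168.65897415] [214.24251702 308.96538366]
```

View pics/s9.png

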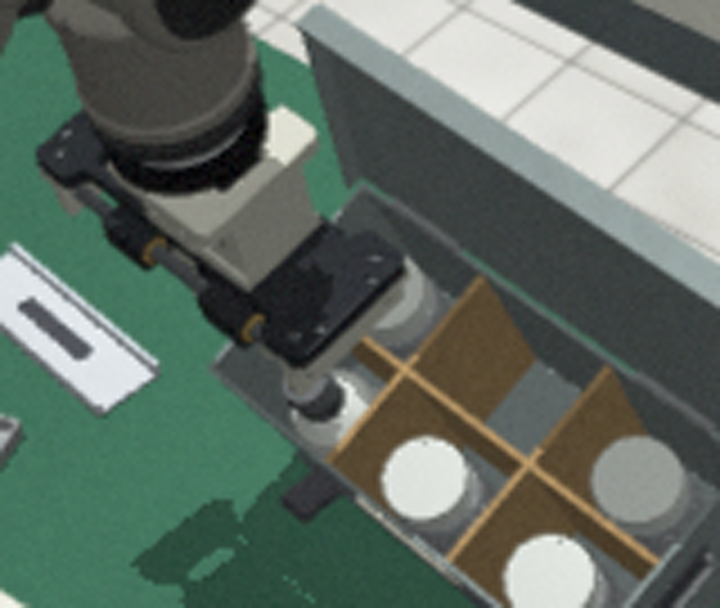

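```bash
python3 -c "
from h import *
im=eyes.read_camera('scene')[165:210,300:350,::-1]
im=cv2.resize(cv2.convertScaleAbs(im,alpha=1.5),None,fx=12,fy=12,interpolation=2)
s=monitor.observe()
from scipy.spatial.transform import Rotation as Ro
R=Ro.from_euler('xyz',s['tool_rot']).as_matrix(); t=s['tool_pos']
for d,c in((0,(0,0,255)),(.033,(255,0,0))):
  for y in (-.038,-.019,.019,.038):
   for x in(-.0095,.0095):
    q=(S.proj(t+R@[x,y,-d])[0]-[300,165]+.5)*12; cv2.circle(im,tuple(int(v) for v in q),4,c,-1)
cv2.imwrite('pics/s10.png',im)
"
```

```text
(no output)
```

View pics/s10.png

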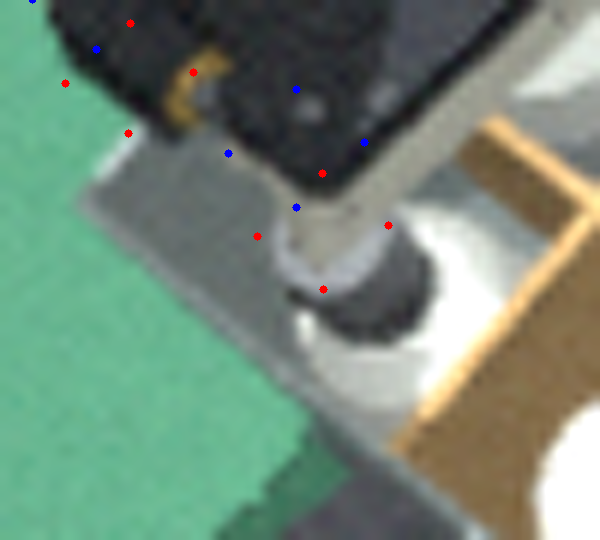

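```bash
python3 -c "
from h import *
s=monitor.observe()
from scipy.spatial.transform import Rotation as Ro
R=Ro.from_euler('xyz',s['tool_rot']).as_matrix(); t=s['tool_pos']
for d in(0,.025,.033,.04): print(d,(S.proj(t+R@[.0375,-.095,-.066-d])[0]-[300,165]+.5)*12, 's6:',(S.proj(np.array([.6284,.0013,.3361])+Ro.from_euler('xyz',[-3.13,-.022,3.045]).as_matrix()@[.0375,-.095,-.066-d])[0]-[325,85]+.5)*8)
"
```

```text
0 [379.41716998 393.88721641] s6: [549.20068173 478.32573164]
0.025 [358.78951933 328.40913704] s6: [564.98252413 398.23478762]
0.033 [351.9650307  306.74625279] s6: [570.2064833  371.72382579]
0.04 [345.90097596 287.4972038 ] s6: [574.84946419 348.16125855]
```

```bash
python3 d.py .5527,.0834,.1966 .58,.0803,.144 .6087,.0775,.0906
```

```text
t 9.45 tcp [0.5638 0.0825 0.1991] rot [3.132 0.245 3.042] F [-0.4 -0.5  0.2] op 0.0377 q [ 0.02  0.28  1.63 -0.02  0.99 -1.44]
to [0.5527 0.0834 0.1966] tool delta [ 0.0115 -0.0002 -0.0003]
to [0.58   0.0803 0.144 ] tool delta [-0.0024 -0.0012  0.0574]
to [0.6087 0.0775 0.0906] tool delta [-0.0174 -0.0017  0.1162]
```

carry_out:
  targets:
    - [[0.006,0,0.014],0]
    - [[-0.003,-0.0005,0.02],0]
    - [[-0.004,-0.0005,0.02],0]

```text
time: 9.82
tool_pos: [0.5838, 0.0806, 0.1553]
tool_rot: [3.13, 0.261, 3.042]
contact_force: [0.2, 0.1, 0.4]
opening: 0.0383
```

```bash
python3 d.py .6087,.0775,.0906;python3 -c "
from h import *
cv2.imwrite('pics/s11.png',cv2.resize(cv2.convertScaleAbs(eyes.read_camera('scene')[130:230,280:400,::-1],alpha=1.5),None,fx=6,fy=6,interpolation=2))"
```

```text
t 9.82 tcp [0.5838 0.0806 0.1553] rot [3.13  0.261 3.042] F [0.2 0.1 0.4] op 0.0383 q [ 0.02  0.35  1.67 -0.02  0.87 -1.44]
to [0.6087 0.0775 0.0906] tool delta [-0.0076 -0.0015  0.069 ]
```

View pics/s11.png

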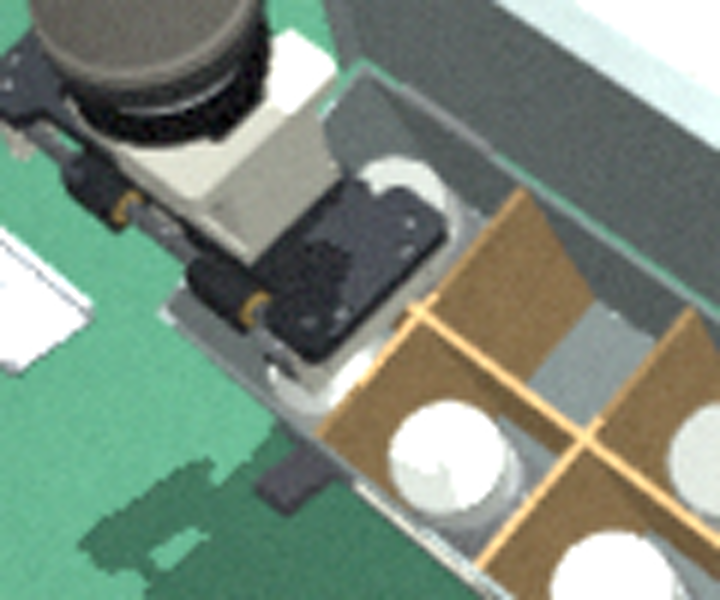

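carry_out:
  targets:
    - [[-0.001,-0.0005,0.016],0]
    - [[-0.002,0,0.016],0]

```text
time: 10.12
tool_pos: [0.5972, 0.079, 0.1249]
tool_rot: [3.129, 0.263, 3.041]
contact_force: [0.2, 0.2, 0.5]
opening: 0.0373
```

carry_out:
  targets:
    - [[-0.002,-0.0005,0.014],0]

```text
time: 10.25
tool_pos: [0.6033, 0.0782, 0.1114]
tool_rot: [3.129, 0.264, 3.042]
contact_force: [-0.4, 0.0, 1.0]
opening: 0.0382
```

```bash
python3 d.py .6096,.0775,.0908
```

```text
t 10.25 tcp [0.6033 0.0782 0.1114] rot [3.129 0.264 3.042] F [-0.4  0.   1. ] op 0.0382 q [ 0.01  0.43  1.68 -0.02  0.77 -1.44]
to [0.6096 0.0775 0.0908] tool delta [-0.0008 -0.0003  0.0215]
```

carry_out:
  targets:
    - [[0,0,0.011],0]
    - [[0,0,0.01],0]

```text
time: 10.5
tool_pos: [0.6091, 0.0778, 0.0893]
tool_rot: [3.129, 0.263, 3.041]
contact_force: [-0.2, -0.4, 0.3]
opening: 0.0381
```

carry_out:
  targets:
    - [[0,0,0],0]
    - [[0,0,0],0]
    - [[0,0,0],0]
  fingers: 1
  grip_force: 12

```text
time: 10.88
tool_pos: [0.6089, 0.0778, 0.0888]
tool_rot: [3.13, 0.262, 3.042]
contact_force: [-0.3, -0.5, -1.2]
opening: 0.0276
```

carry_out:
  targets:
    - [[0.0034,0,-0.0146],0]
    - [[0.0045,0,-0.0195],0]
    - [[0.0045,0,-0.0195],0]

```text
time: 11.25
tool_pos: [0.5813, 0.0799, 0.1401]
tool_rot: [3.13, 0.262, 3.041]
contact_force: [0.4, -0.3, -1.5]
opening: 0.028
```

```bash
python3 d.py;python3 -c "
from h import *
cv2.imwrite('pics/s12.png',cv2.resize(cv2.convertScaleAbs(eyes.read_camera('scene')[130:230,280:400,::-1],alpha=1.5),None,fx=6,fy=6,interpolation=2))"
```

```text
t 11.25 tcp [0.5813 0.0799 0.1401] rot [3.13  0.262 3.041] F [ 0.4 -0.3 -1.5] op 0.028 q [ 0.02  0.36  1.7  -0.03  0.83 -1.44]
```

View pics/s12.png

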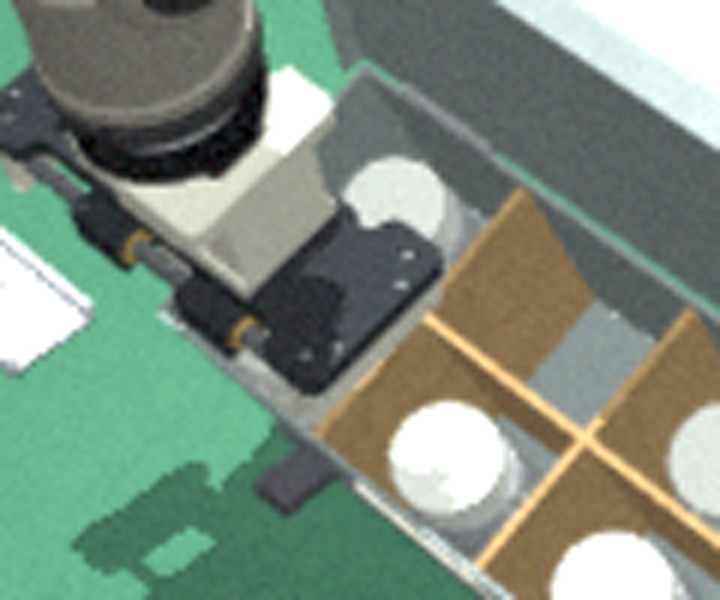

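carry_out:
  targets:
    - [[0.0045,0,-0.0195],0]
    - [[0.0045,0,-0.0195],0]
    - [[0.0045,0,-0.0195],0]
    - [[0.0045,0,-0.0195],0]
    - [[0.0045,0,-0.0195],0]
    - [[0.0045,0,-0.0195],0]

```text
time: 12.05
tool_pos: [0.5191, 0.0849, 0.2558]
tool_rot: [3.129, 0.266, 3.042]
contact_force: [-0.1, 0.0, -1.5]
opening: 0.0279
```

```bash
python3 d.py;python3 -c "
from h import *
cv2.imwrite('pics/s13.png',cv2.resize(cv2.convertScaleAbs(eyes.read_camera('scene')[110:230,280:400,::-1],alpha=1.5),None,fx=5,fy=5,interpolation=2))
cv2.imwrite('pics/t13.png',cv2.resize(eyes.read_camera('top')[120:270,200:400,::-1],None,fx=4,fy=4,interpolation=2))"
```

```text
t 12.05 tcp [0.5191 0.0849 0.2558] rot [3.129 0.266 3.042] F [-0.1  0.  -1.5] op 0.0279 q [ 0.03  0.14  1.66 -0.02  1.08 -1.43]
```

View pics/s13.png

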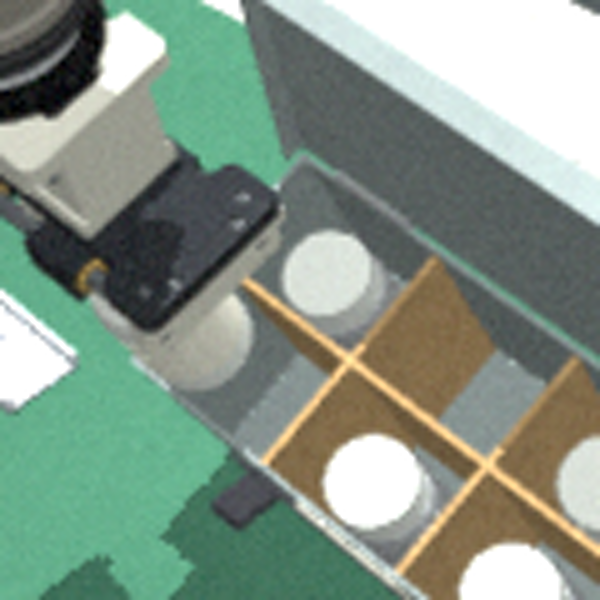

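View pics/t13.png

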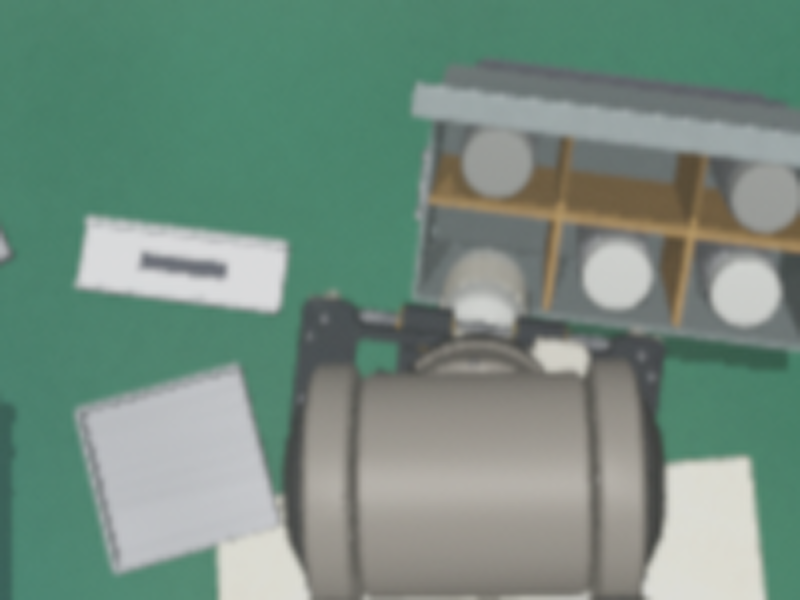

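```bash
python3 d.py .45,.09,.27 .45,.3145,.25
```

```text
t 12.15 tcp [0.5201 0.085  0.2574] rot [3.128 0.27  3.042] F [-0.1  0.1 -1.5] op 0.0277 q [ 0.03  0.14  1.66 -0.02  1.08 -1.43]
to [0.45 0.09 0.27] tool delta [ 0.0643 -0.0016 -0.0309]
to [0.45   0.3145 0.25  ] tool delta [ 0.0911  0.2216 -0.0146]
```

carry_out:
  targets:
    - [[0.02,0,-0.01],0]
    - [[0.025,0.01,-0.01],0]
    - [[0.02,0.02,-0.005],0]
    - [[0.006,0.03,0],0]
    - [[0.004,0.032,0],0]
    - [[0.004,0.032,0],0]
    - [[0.004,0.032,0],0]
    - [[0.004,0.032,0],0]
    - [[0.004,0.025,0],0]

```text
time: 13.28
tool_pos: [0.4421, 0.3105, 0.2556]
tool_rot: [3.13, 0.266, 3.039]
contact_force: [0.1, -0.7, -1.8]
opening: 0.0276
```

```bash
python3 d.py .45,.3145,.11
```

```text
t 13.28 tcp [0.4421 0.3105 0.2556] rot [3.13  0.266 3.039] F [ 0.1 -0.7 -1.8] op 0.0276 q [ 0.57  0.21  1.57 -0.17  1.15 -0.84]
to [0.45   0.3145 0.11  ] tool delta [0.0312 0.0031 0.1425]
```

carry_out:
  targets:
    - [[0.007,0.0006,0.03],0]
    - [[0.007,0.0006,0.03],0]
    - [[0.007,0.0006,0.03],0]
    - [[0.006,0.0006,0.028],0]
    - [[0.005,0.0006,0.02],0]
    - [[0,0,0],0]

```text
time: 14.02
tool_pos: [0.4459, 0.3167, 0.1063]
tool_rot: [3.13, 0.262, 3.043]
contact_force: [-0.1, -0.1, -0.5]
opening: 0.0277
```

```bash
python3 d.py .45,.3145,.085; python3 -c "
from h import *
cv2.imwrite('pics/s14.png',cv2.resize(cv2.convertScaleAbs(eyes.read_camera('scene')[90:240,150:320,::-1],alpha=1.4),None,fx=4,fy=4,interpolation=2))
cv2.imwrite('pics/t14.png',cv2.resize(eyes.read_camera('top')[170:290,180:330,::-1],None,fx=5,fy=5,interpolation=2))"
```

```text
t 14.03 tcp [0.4459 0.3167 0.1063] rot [3.13  0.262 3.043] F [-0.1 -0.1 -0.5] op 0.0277 q [ 0.58  0.37  1.79 -0.22  0.78 -0.76]
to [0.45   0.3145 0.085 ] tool delta [ 0.0013 -0.002   0.0217]
```

View pics/s14.png

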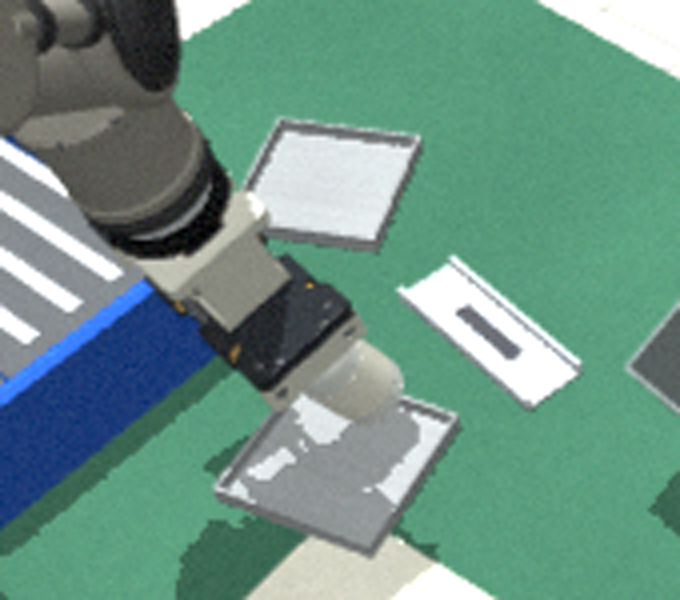

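View pics/t14.png

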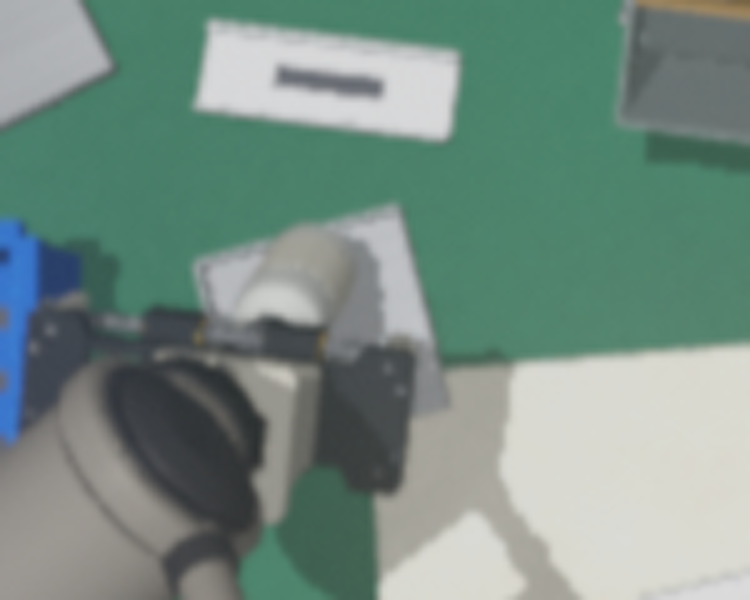

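carry_out:
  targets:
    - [[0,-0.001,0.011],0]
    - [[0,-0.001,0.011],0]

```text
time: 14.38
tool_pos: [0.4544, 0.3162, 0.0888]
tool_rot: [3.124, 0.27, 3.042]
contact_force: [0.0, 0.2, -1.2]
opening: 0.0275
```

carry_out:
  targets:
    - [[0,0,0],0]
    - [[0,0,0],0]
  grip_force: 6

```text
time: 14.62
tool_pos: [0.4545, 0.3157, 0.0881]
tool_rot: [3.125, 0.269, 3.042]
contact_force: [-0.5, -0.3, -2.0]
opening: 0.0279
```

```bash
python3 d.py .45,.3145,.085; python3 -c "
from h import *
cv2.imwrite('pics/s15.png',cv2.resize(cv2.convertScaleAbs(eyes.read_camera('scene')[120:240,180:300,::-1],alpha=1.4),None,fx=4,fy=4,interpolation=2))"
```

```text
t 14.62 tcp [0.4545 0.3157 0.0881] rot [3.125 0.269 3.042] F [-0.5 -0.3 -2. ] op 0.0279 q [ 0.57  0.4   1.8  -0.23  0.73 -0.75]
to [0.45   0.3145 0.085 ] tool delta [ 0.005  -0.0017  0.0018]
```

View pics/s15.png

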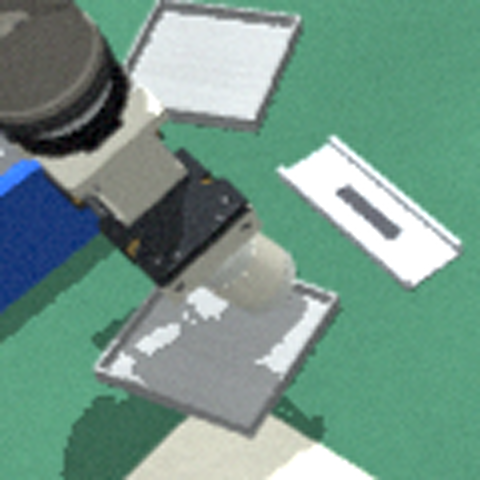

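carry_out:
  targets:
    - [[0,0,0],0]
    - [[0,0,0],0]
  grip_force: 3.5

```text
time: 14.92
tool_pos: [0.4546, 0.3159, 0.0886]
tool_rot: [3.125, 0.27, 3.042]
contact_force: [0.5, -0.5, -2.4]
opening: 0.0279
```

```bash
python3 d.py ; python3 -c "
from h import *
cv2.imwrite('pics/s16.png',cv2.resize(cv2.convertScaleAbs(eyes.read_camera('scene')[120:240,180:300,::-1],alpha=1.4),None,fx=4,fy=4,interpolation=2))"
```

```text
t 14.93 tcp [0.4546 0.3159 0.0886] rot [3.125 0.27  3.042] F [ 0.5 -0.5 -2.4] op 0.0279 q [ 0.57  0.4   1.8  -0.23  0.73 -0.75]
```

View pics/s16.png

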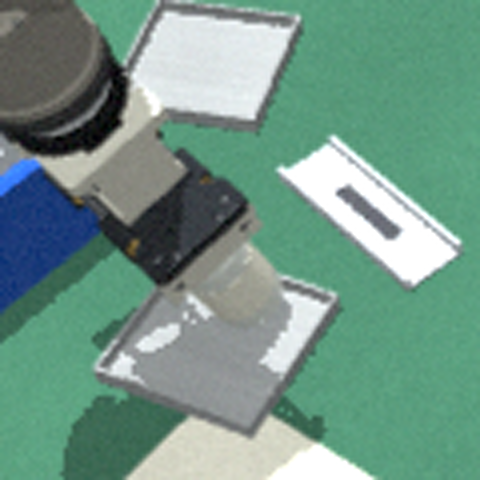

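carry_out:
  targets:
    - [[0,0,0],0]
    - [[0,0,0],0]
    - [[0,0,0],0]
    - [[0,0,0],0]
    - [[0,0,0],0]
    - [[0,0,0],0]

```text
time: 15.72
tool_pos: [0.4546, 0.316, 0.0887]
tool_rot: [3.124, 0.27, 3.042]
contact_force: [-0.5, 0.2, -2.0]
opening: 0.0275
```

```bash
python3 d.py ; python3 -c "
from h import *
cv2.imwrite('pics/s17.png',cv2.resize(cv2.convertScaleAbs(eyes.read_camera('scene')[130:240,180:290,::-1],alpha=1.4),None,fx=5,fy=5,interpolation=2))
cv2.imwrite('pics/t17.png',cv2.resize(eyes.read_camera('top')[190:290,190:310,::-1],None,fx=5,fy=5,interpolation=2))"
```

```text
t 15.72 tcp [0.4546 0.316  0.0887] rot [3.124 0.27  3.042] F [-0.5  0.2 -2. ] op 0.0275 q [ 0.57  0.4   1.8  -0.23  0.73 -0.75]
```

View pics/s17.png

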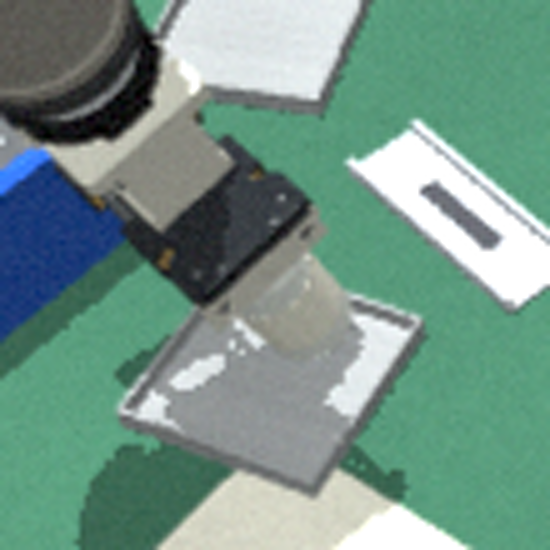

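View pics/t17.png

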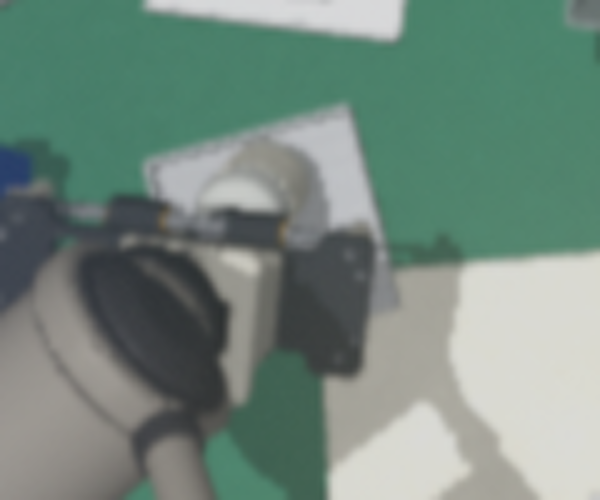

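carry_out:
  targets:
    - [[0,0,0],0]
    - [[0,0,0],0]
    - [[0,0,0],0]
    - [[0,0,0],0]
  grip_force: 3

```text
time: 16.32
tool_pos: [0.4546, 0.316, 0.0887]
tool_rot: [3.124, 0.27, 3.042]
contact_force: [-1.4, -0.4, -2.0]
opening: 0.0281
```

```bash
python3 d.py ; python3 -c "
from h import *
cv2.imwrite('pics/s18.png',cv2.resize(cv2.convertScaleAbs(eyes.read_camera('scene')[150:230,200:290,::-1],alpha=1.4),None,fx=6,fy=6,interpolation=2))
cv2.imwrite('pics/t18.png',cv2.resize(eyes.read_camera('top')[190:290,190:310,::-1],None,fx=6,fy=6,interpolation=2))
from scipy.spatial.transform import Rotation as Ro
s=monitor.observe();R=Ro.from_euler('xyz',s['tool_rot']).as_matrix();g=s['tool_pos']-.053*R[:,2];print('grasp',g)
for tl in(.489,.35,.2,.1,0):
  b=g+.127*np.array([np.sin(tl),-.1*np.sin(tl),-np.cos(tl)]);print(tl,b,T.proj(b),S.proj(b))
"
```

```text
t 16.32 tcp [0.4546 0.316  0.0887] rot [3.124 0.27  3.042] F [-1.4 -0.4 -2. ] op 0.0281 q [ 0.57  0.4   1.8  -0.23  0.73 -0.75]
grasp [0.44043439 0.3165082  0.13979429]
0.489 [0.5000918  0.31054246 0.02767831] [[245.30844745 221.32973965]] [[245.74441151 190.26698426]]
0.35 [0.48398242 0.3121534  0.02049396] [[244.94429397 226.73277   ]] [[241.69082535 194.76337628]]
0.2 [0.4656654  0.3139851  0.01532584] [[244.34928647 232.77080716]] [[236.90320541 199.2600061 ]]
0.1 [0.45311324 0.31524031 0.01342876] [[243.84087316 236.87214444]] [[233.50832041 202.01570545]]
0 [0.44043439 0.3165082  0.01279429] [[243.24689207 241.00275396]] [[229.9778852  204.55179943]]
```

View pics/s18.png

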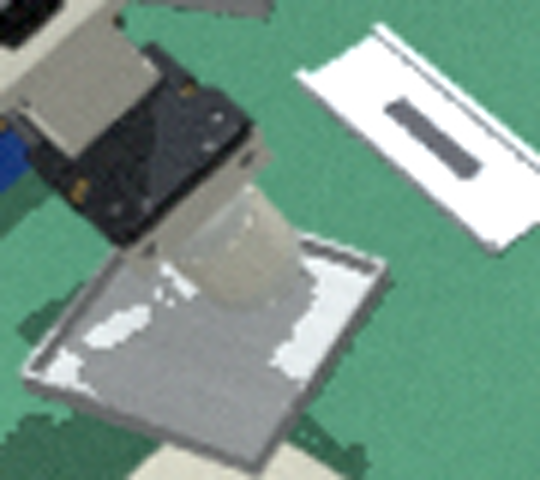

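View pics/t18.png

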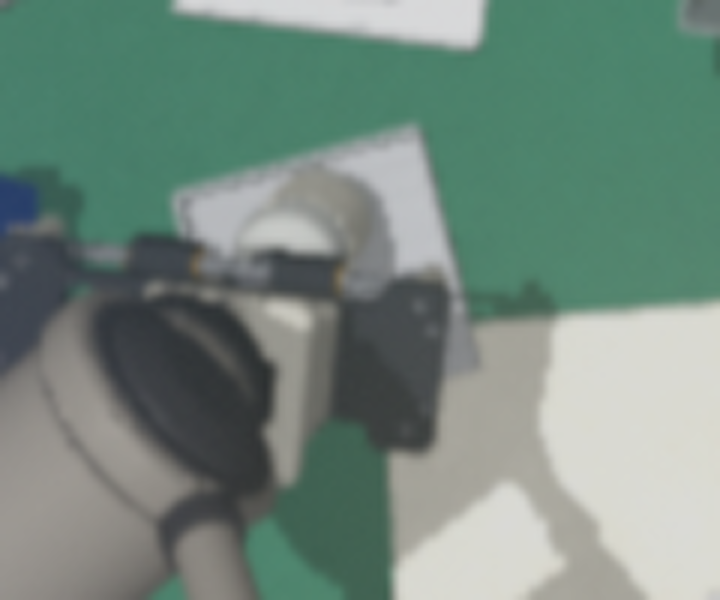

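carry_out:
  targets:
    - [[0.0011,0,0.0039],0]
    - [[0.0008,0,0.003],0]

```text
time: 16.68
tool_pos: [0.4547, 0.3162, 0.0813]
tool_rot: [3.124, 0.27, 3.042]
contact_force: [0.4, 0.5, -2.0]
opening: 0.0281
```

carry_out:
  targets:
    - [[0.0006,0,0.002],0]

```text
time: 16.8
tool_pos: [0.4545, 0.3161, 0.0788]
tool_rot: [3.124, 0.27, 3.042]
contact_force: [0.2, -0.1, -2.3]
opening: 0.0282
```

carry_out:
  targets:
    - [[0.0006,0,0.002],0]

```text
time: 16.92
tool_pos: [0.4546, 0.3163, 0.0767]
tool_rot: [3.124, 0.27, 3.042]
contact_force: [-0.9, -0.3, 4.6]
opening: 0.0278
```

carry_out:
  targets:
    - [[-0.0099,0,0.0014],0]
    - [[-0.0096,0,0.0022],0]

```text
time: 17.18
tool_pos: [0.4752, 0.3145, 0.0787]
tool_rot: [3.124, 0.27, 3.042]
contact_force: [-2.2, 0.0, 3.9]
opening: 0.028
```

```bash
python3 d.py ; python3 -c "
from h import *
cv2.imwrite('pics/s19.png',cv2.resize(cv2.convertScaleAbs(eyes.read_camera('scene')[150:230,200:290,::-1],alpha=1.4),None,fx=6,fy=6,interpolation=2))
cv2.imwrite('pics/t19.png',cv2.resize(eyes.read_camera('top')[190:290,190:310,::-1],None,fx=6,fy=6,interpolation=2))"
```

```text
t 17.18 tcp [0.4752 0.3145 0.0787] rot [3.124 0.27  3.042] F [-2.2  0.   3.9] op 0.028 q [ 0.54  0.44  1.78 -0.22  0.71 -0.78]
```

View pics/s19.png

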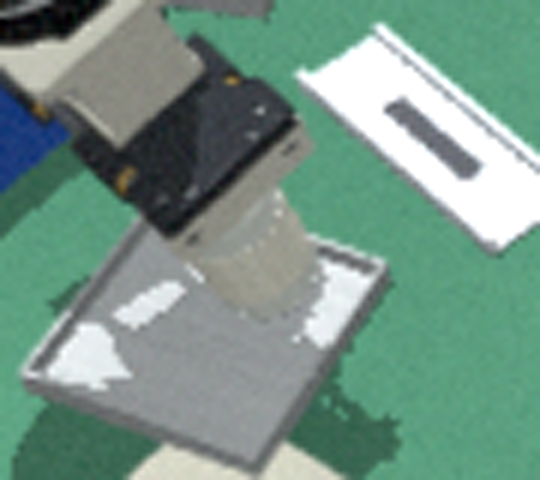

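View pics/t19.png

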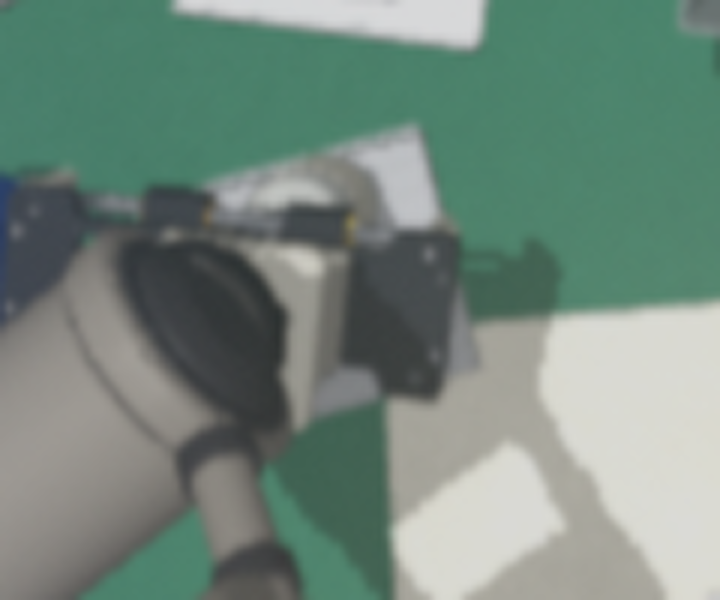

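carry_out:
  targets:
    - [[-0.0078,0,0.0018],0]
    - [[-0.0077,0,0.0022],0]

```text
time: 17.52
tool_pos: [0.4928, 0.3129, 0.08]
tool_rot: [3.123, 0.272, 3.042]
contact_force: [-1.9, -0.8, 3.6]
opening: 0.0275
```

carry_out:
  targets:
    - [[-0.0077,0,0.0025],0]

```text
time: 17.65
tool_pos: [0.5017, 0.3121, 0.0801]
tool_rot: [3.123, 0.273, 3.041]
contact_force: [-4.3, -1.4, 10.9]
opening: 0.0279
```

```bash
python3 d.py ; python3 -c "
from h import *
cv2.imwrite('pics/s20.png',cv2.resize(cv2.convertScaleAbs(eyes.read_camera('scene')[150:230,200:290,::-1],alpha=1.4),None,fx=6,fy=6,interpolation=2))
cv2.imwrite('pics/t20.png',cv2.resize(eyes.read_camera('top')[190:290,190:310,::-1],None,fx=6,fy=6,interpolation=2))"
```

```text
t 17.65 tcp [0.5017 0.3121 0.0801] rot [3.123 0.273 3.041] F [-4.3 -1.4 10.9] op 0.0279 q [ 0.51  0.46  1.72 -0.21  0.73 -0.82]
```

View pics/s20.png

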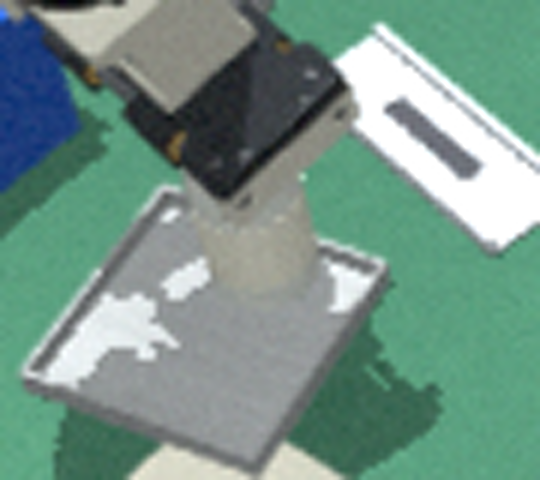

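View pics/t20.png

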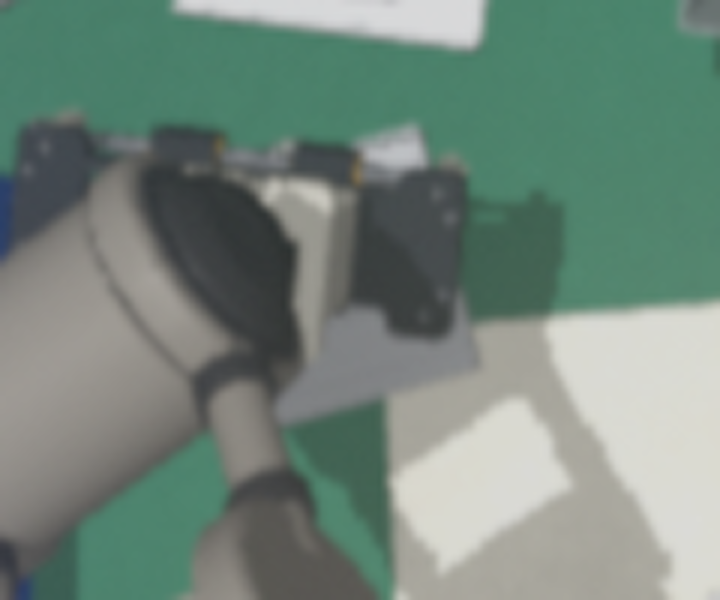

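```bash
python3 -c "
from h import *
for x,y in((.487,.313),(.480,.313)):
  print([((S.proj([x,y,z])[0]-[200,150]+.5)*6).round(0) for z in(.003,.04,.08)])
# bottom circle
import numpy as np
th=np.linspace(0,2*np.pi,9)[:-1]
print(((S.proj(np.c_[.487+.027*np.cos(th),.313+.027*np.sin(th),0*th+.003])-[200,150]+.5)*6).round(0).tolist())
"
```

```text
[array([262., 289.]), array([250., 242.]), array([237., 188.])]
[array([251., 298.]), array([240., 250.]), array([226., 197.])]
[[302.0, 257.0], [264.0, 247.0], [225.0, 262.0], [207.0, 293.0], [221.0, 322.0], [260.0, 332.0], [299.0, 317.0], [316.0, 286.0]]
```

```bash
python3 -c "
from h import *
s=monitor.observe()
from scipy.spatial.transform import Rotation as Ro
R=Ro.from_euler('xyz',s['tool_rot']).as_matrix(); t=s['tool_pos']
for d in(.02,.034,.04): print(d,[((S.proj(t+R@[x,-.091,-.066-d])[0]-[200,150]+.5)*6).round() for x in(.0375,-.0375)], 'tipz',(t-d*R[:,2]).round(4))
im=cv2.imread('pics/s20.png')
im=cv2.resize(im,None,fx=1.4,fy=1.4)
cv2.imwrite('pics/s20b.png',im[150:560,150:620])
# tray corners proj
w=np.array([[0.497,0.394,.015],[.5335,.272,.015],[.4116,.2318,.015],[.3726,.3565,.015]])
print(((S.proj(w)-[200,150]+.5)*6).round())
"
```

```text
0.02 [array([257., 251.]), array([385., 131.])] tipz [0.4969 0.3122 0.0995]
0.034 [array([245., 236.]), array([375., 115.])] tipz [0.4931 0.3124 0.113 ]
0.04 [array([240., 230.]), array([371., 108.])] tipz [0.4915 0.3124 0.1188]
[[165. 182.]
 [384. 260.]
 [257. 459.]
 [ 19. 370.]]
```

View pics/s20b.png

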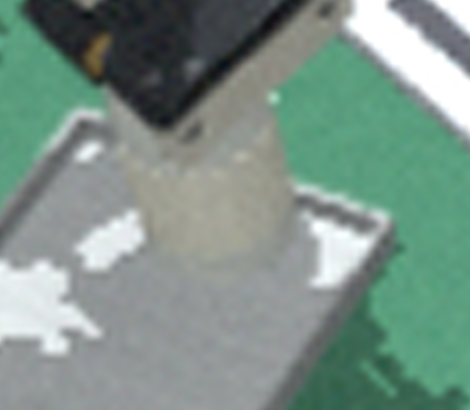

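```bash
python3 -c "
from h import *
from scipy.spatial.transform import Rotation as Ro
def tri(a,b):
    P=cv2.triangulatePoints(S.K@np.c_[S.R,S.t],T.K@np.c_[T.R,T.t],np.array(a,float).reshape(2,1),np.array(b,float).reshape(2,1));w=(P[:3]/P[3]).ravel();print(w.round(4),(S.proj(w)-a).round(1));return w
s=monitor.observe();R=Ro.from_euler('xyz',s['tool_rot']).as_matrix(); t=s['tool_pos']
for w in (tri((258.7,165.3),(267,218.7)),tri((237.5,182),(263.3,245.8))): print('tool frame',(R.T@(w-t)).round(4))
t=np.array([.6284,.0013,.3361]);R=Ro.from_euler('xyz',[-3.13,-.022,3.045]).as_matrix()
w=tri((326.5,74),(315.6,148.4));print('earlier',(R.T@(w-t)).round(4))
"
```

```text
[0.4946 0.2207 0.2025] [[-0.3  0.1]]
[0.4261 0.2275 0.1938] [[-0.8  0.1]]
tool frame [-0.0344 -0.0895 -0.119 ]
tool frame [ 0.0342 -0.0894 -0.1292]
[0.6094 0.0984 0.4624] [[-0.1  0. ]]
earlier [ 0.031   0.0933 -0.1267]
```

```bash
python3 -c "
from h import *
a=eyes.read_camera('scene')[170:220,220:275,::-1].astype(float)
b=eyes.read_camera('scene')[170:220,220:275,::-1].astype(float)
im=np.clip(((a+b)/2-60)*1.9,0,255).astype(np.uint8)
im=cv2.resize(im,None,fx=11,fy=11,interpolation=2)
th=np.linspace(0,2*np.pi,60)
for z,c in((.003,(0,0,255)),(.081,(255,0,0))):
  q=((S.proj(np.c_[.488+.027*np.cos(th),.313+.027*np.sin(th),0*th+z])-[220,170]+.5)*11).astype(int)
  cv2.polylines(im,[q.reshape(-1,1,2)],True,c,1)
cv2.imwrite('pics/s21.png',im)
"; python3 d.py
```

```text
t 17.85 tcp [0.5018 0.3121 0.0802] rot [3.123 0.273 3.041] F [-2.1 -0.9  6.4] op 0.0279 q [ 0.51  0.46  1.72 -0.21  0.73 -0.82]
```

View pics/s21.png

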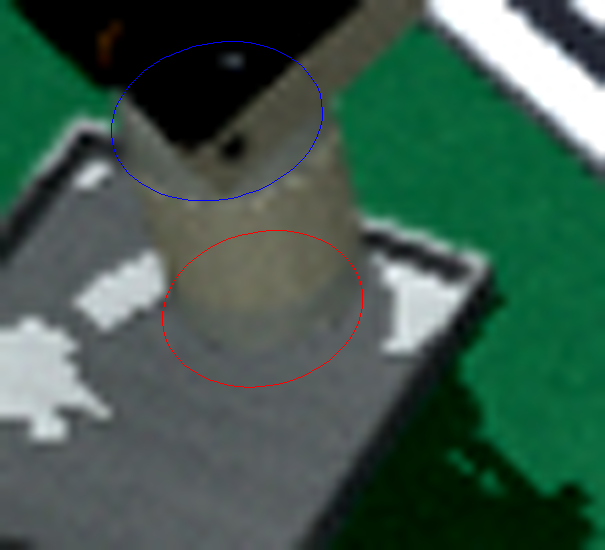

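carry_out:
  targets:
    - [[-0.0004,0,-0.0014],0]

```text
time: 17.98
tool_pos: [0.5019, 0.3119, 0.0812]
tool_rot: [3.123, 0.273, 3.041]
contact_force: [0.9, -0.4, -1.9]
opening: 0.0278
```

carry_out:
  targets:
    - [[0,0,0],0]
    - [[0,0,0],0]
  fingers: 0.5

```text
time: 18.23
tool_pos: [0.5023, 0.3119, 0.0808]
tool_rot: [3.123, 0.272, 3.041]
contact_force: [-0.8, -0.2, 0.2]
opening: 0.0431
```

```bash
python3 d.py; python3 -c "
from h import *
a=eyes.read_camera('scene')[150:225,205:285,::-1].astype(float)
im=np.clip((a-50)*1.7,0,255).astype(np.uint8)
cv2.imwrite('pics/s22.png',cv2.resize(im,None,fx=8,fy=8,interpolation=2)[:600])
"
```

```text
t 18.23 tcp [0.5023 0.3119 0.0808] rot [3.123 0.272 3.041] F [-0.8 -0.2  0.2] op 0.0431 q [ 0.51  0.46  1.72 -0.21  0.73 -0.82]
```

View pics/s22.png

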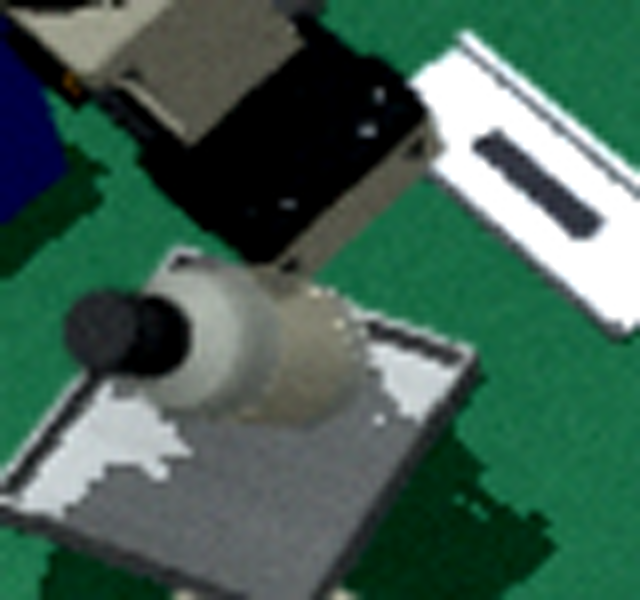

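```bash
python3 -c "
from h import *
ims=[eyes.read_camera('scene')[150:225,205:285,::-1] for k in range(3)]
ims[1]=eyes.read_camera('top')[190:265,205:285,::-1]
cv2.imwrite('pics/s23.png',np.hstack([cv2.resize(i,None,fx=4.5,fy=4.5,interpolation=2) for i in (ims[2],ims[1])]))
"; python3 d.py
```

```text
t 18.48 tcp [0.5022 0.3119 0.081 ] rot [3.123 0.273 3.041] F [ 0.1 -0.3  1. ] op 0.0463 q [ 0.51  0.46  1.72 -0.21  0.73 -0.82]
```

View pics/s23.png

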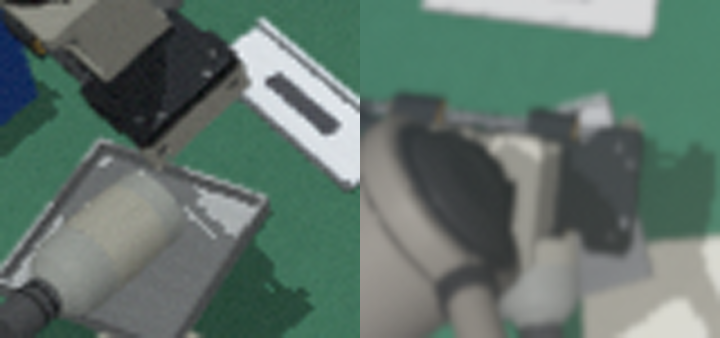

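carry_out:
  targets:
    - [[-0.01,0,-0.035],0]
    - [[-0.01,0,-0.035],0]
    - [[-0.01,-0.01,-0.035],0]
    - [[-0.005,-0.04,-0.01],0]
    - [[0,-0.045,0],0]
    - [[0,-0.045,0],0]
    - [[0,-0.045,0],0]
  fingers: 0.3

```text
time: 19.35
tool_pos: [0.4873, 0.1233, 0.2021]
tool_rot: [3.123, 0.275, 3.048]
contact_force: [0.3, -0.9, 0.5]
opening: 0.0641
```

```bash
python3 d.py; python3 -c "
from h import *
a=eyes.read_camera('scene')[150:250,190:290,::-1]
b=eyes.read_camera('top')[190:290,190:290,::-1]
cv2.imwrite('pics/s24.png',np.hstack([cv2.resize(i,None,fx=4,fy=4,interpolation=2) for i in (a,b)]))
"
```

```text
t 19.35 tcp [0.4873 0.1233 0.2021] rot [3.123 0.275 3.048] F [ 0.3 -0.9  0.5] op 0.0641 q [ 0.12  0.14  1.81 -0.05  0.92 -1.33]
```

View pics/s24.png

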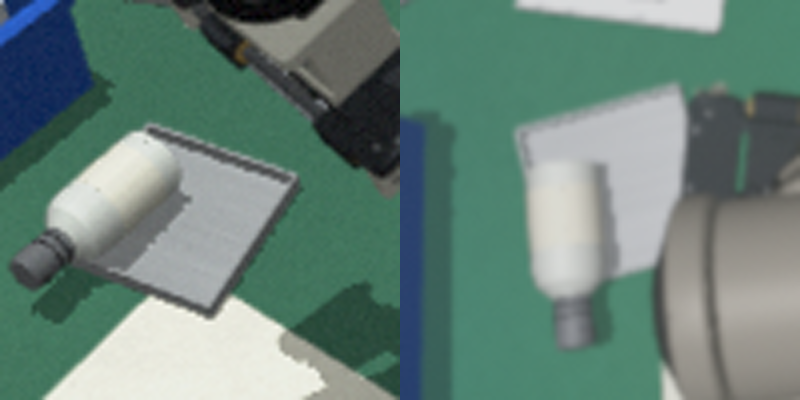

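```bash
python3 -c "
from h import *
a=eyes.read_camera('scene')[185:235,185:245,::-1]
b=eyes.read_camera('top')[220:285,215:255,::-1]
cv2.imwrite('pics/s25.png',cv2.resize(a,None,fx=12,fy=12,interpolation=2))
cv2.imwrite('pics/t25.png',cv2.resize(b,None,fx=9,fy=9,interpolation=2))
"
```

```text
(no output)
```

View pics/s25.png

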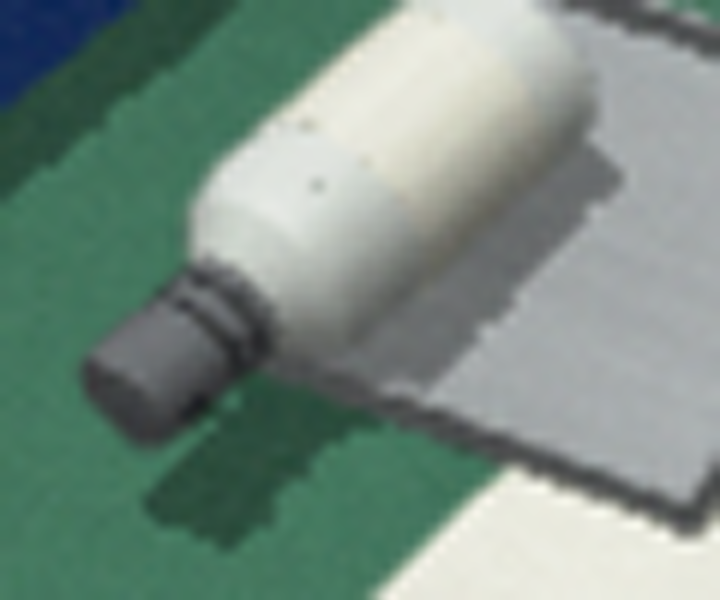

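View pics/t25.png

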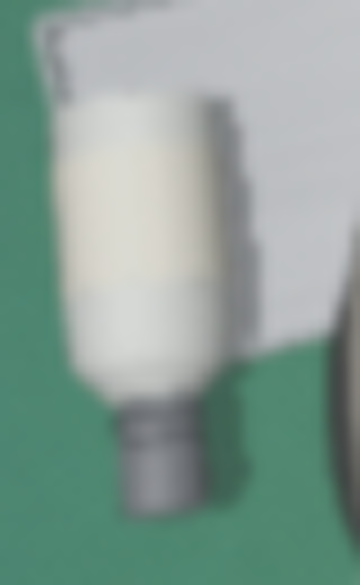

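```bash
python3 -c "
from h import *
def tri(a,b):
    P=cv2.triangulatePoints(S.K@np.c_[S.R,S.t],T.K@np.c_[T.R,T.t],np.array(a,float).reshape(2,1),np.array(b,float).reshape(2,1));w=(P[:3]/P[3]).ravel();print(w.round(4),(S.proj(w)-a).round(1),(T.proj(w)-b).round(1));return w
e=tri((194.8,218.75),(232.9,276.7)); n=tri((204.6,211.25),(232.4,265)); b=tri((185+497/12,185+55/12),(230.2,230.9))
print(np.linalg.norm(e-b),'axis yaw',np.arctan2(*(b-e)[[1,0]]),'elev',(b-e)[2])
print('body y rng T', T.plane([(215+57/9,220+200/9),(215+215/9,220+200/9)],.03))
"
```

```text
[0.3345 0.3363 0.0371] [[-0.2  0. ]] [[ 0.1 -0.2]]
[0.3694 0.3402 0.0322] [[-0.6  0.1]] [[ 0.4 -0.5]]
[0.4679 0.3572 0.0244] [[ 0.7 -0.1]] [[-0.5  0.7]]
0.13560738132179231 axis yaw 0.15522962255328687 elev -0.012742749439595188
body y rng T [[0.43495712 0.37918653 0.03      ]
 [0.43601459 0.3261462  0.03      ]]
```

```bash
python3 d.py .40,-.035,.25
```

```text
t 19.55 tcp [0.4877 0.124  0.2021] rot [3.123 0.275 3.045] F [ 1.1 -0.9  0.6] op 0.0642 q [ 0.13  0.14  1.81 -0.05  0.92 -1.32]
to [ 0.4   -0.035  0.25 ] tool delta [ 0.0562 -0.1655 -0.0687]
```

carry_out:
  targets:
    - [[0.014,-0.041,-0.017],0]
    - [[0.014,-0.041,-0.017],0]
    - [[0.014,-0.041,-0.017],0]
    - [[0.014,-0.041,-0.017],0]
    - [[0.03,0,0],0]
    - [[0.03,0,0],0]

```text
time: 20.3
tool_pos: [0.3443, -0.0276, 0.2353]
tool_rot: [3.123, 0.279, 3.056]
contact_force: [0.1, -0.4, -0.0]
opening: 0.0637
```

```bash
python3 d.py
```

```text
t 20.3 tcp [ 0.3443 -0.0276  0.2353] rot [3.123 0.279 3.056] F [ 0.1 -0.4 -0. ] op 0.0637 q [-0.42 -0.24  2.07  0.12  1.06 -1.95]
```

carry_out:
  targets:
    - [[0.04,0,0],0]
    - [[0.04,0,0],0]

```text
time: 20.55
tool_pos: [0.267, -0.0197, 0.2133]
tool_rot: [3.124, 0.28, 3.061]
contact_force: [-0.1, -0.8, 0.2]
opening: 0.0641
```

```bash
python3 d.py
```

```text
t 20.55 tcp [ 0.267  -0.0197  0.2133] rot [3.124 0.28  3.061] F [-0.1 -0.8  0.2] op 0.0641 q [-0.57 -0.42  2.23  0.16  1.1  -2.12]
```

```bash
python3 d.py; python3 -c "
from h import *
a=eyes.read_camera('scene')[90:310,0:240,::-1]
b=eyes.read_camera('top')[200:400,40:260,::-1]
cv2.imwrite('pics/s26.png',cv2.resize(a,None,fx=3.2,fy=2.7,interpolation=2))
cv2.imwrite('pics/t26.png',cv2.resize(b,None,fx=3,fy=3,interpolation=2))
"
```

```text
t 20.55 tcp [ 0.267  -0.0197  0.2133] rot [3.124 0.28  3.061] F [-0.1 -0.8  0.2] op 0.0641 q [-0.57 -0.42  2.23  0.16  1.1  -2.12]
```

View pics/t26.png

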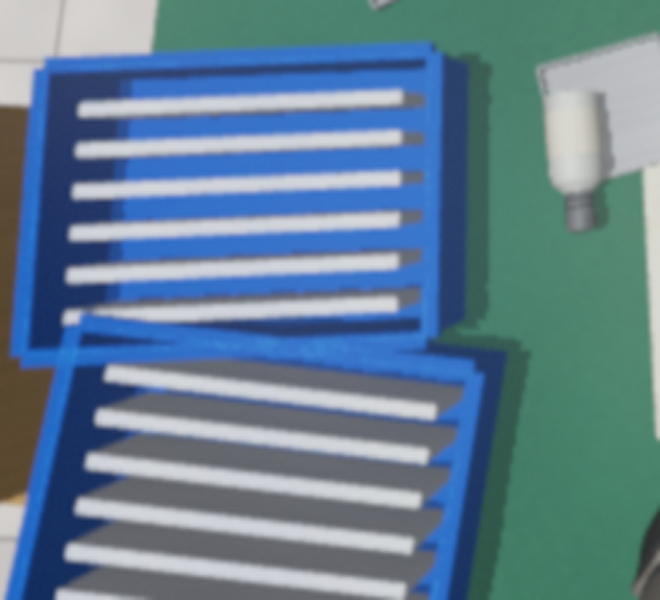

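View pics/s26.png

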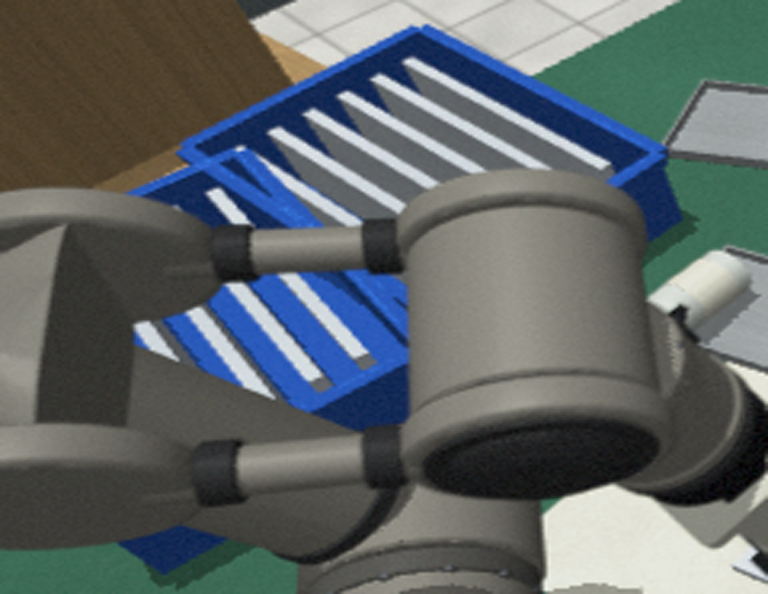

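```bash
python3 d.py .36,.10,.2 .345,.337,.12
```

```text
t 20.65 tcp [ 0.2651 -0.0191  0.2123] rot [3.123 0.278 3.059] F [0.3 0.3 0.5] op 0.0643 q [-0.57 -0.42  2.23  0.16  1.1  -2.12]
to [0.36 0.1  0.2 ] tool delta [-0.0781  0.1258  0.0374]
to [0.345 0.337 0.12 ] tool delta [-0.0229  0.3595  0.1093]
```

carry_out:
  targets:
    - [[-0.02,0.032,0.008],0]
    - [[-0.02,0.032,0.008],0]
    - [[-0.02,0.032,0.008],0]
    - [[-0.015,0.032,0.008],0]
    - [[0,0.04,0],0]
    - [[0,0.04,0],0]
    - [[0,0.04,0],0]
    - [[0,0.04,0],0]
  fingers: 0.43

```text
time: 21.65
tool_pos: [0.3809, 0.2761, 0.2119]
tool_rot: [3.119, 0.294, 3.054]
contact_force: [0.5, -1.0, 0.0]
opening: 0.0524
```

carry_out:
  targets:
    - [[0,0.02,0],-0.08]
    - [[0,0.02,0],-0.08]
    - [[0,0.01,0],-0.08]
    - [[0,0,0],0]

```text
time: 22.15
tool_pos: [0.3811, 0.3391, 0.2111]
tool_rot: [-3.092, 0.293, -2.96]
contact_force: [0.4, 0.6, -0.2]
opening: 0.0525
```

```bash
python3 d.py .3646,.337,-.010; python3 -c "
from h import *
from scipy.spatial.transform import Rotation as Ro
s=monitor.observe();R=Ro.from_euler('xyz',s['tool_rot']).as_matrix();print('zt',R[:,2].round(3),'y',R[:,1].round(3))
"
```

```text
t 22.15 tcp [0.3811 0.3391 0.2111] rot [-3.092  0.293 -2.96 ] F [ 0.4  0.6 -0.2] op 0.0525 q [ 0.71  0.18  1.74 -0.22  1.   -0.94]
to [ 0.3646  0.337  -0.01  ] tool delta [0.0798 0.0111 0.2066]
zt [ 0.292  0.004 -0.956] y [-0.166  0.985 -0.047]
```

carry_out:
  targets:
    - [[0.02,0.002,0.03],0]
    - [[0.015,0.002,0.03],0]
    - [[0.01,0.002,0.03],0]
    - [[0.01,0.002,0.03],0]
    - [[0.008,0.001,0.025],0]

```text
time: 22.78
tool_pos: [0.3641, 0.3437, 0.0521]
tool_rot: [-3.102, 0.301, -2.969]
contact_force: [0.4, 0.6, -1.0]
opening: 0.0523
```

```bash
python3 d.py .3655,.338,-.0097; python3 -c "
from h import *
cv2.imwrite('pics/s27.png',cv2.resize(eyes.read_camera('scene')[160:250,160:270,::-1],None,fx=6,fy=6,interpolation=2))
"
```

```text
t 22.77 tcp [0.3641 0.3437 0.0521] rot [-3.102  0.301 -2.969] F [ 0.4  0.6 -1. ] op 0.0523 q [ 0.74  0.38  1.99 -0.37  0.56 -0.71]
to [ 0.3655  0.338  -0.0097] tool delta [ 0.018  -0.0036  0.0593]
```

View pics/s27.png

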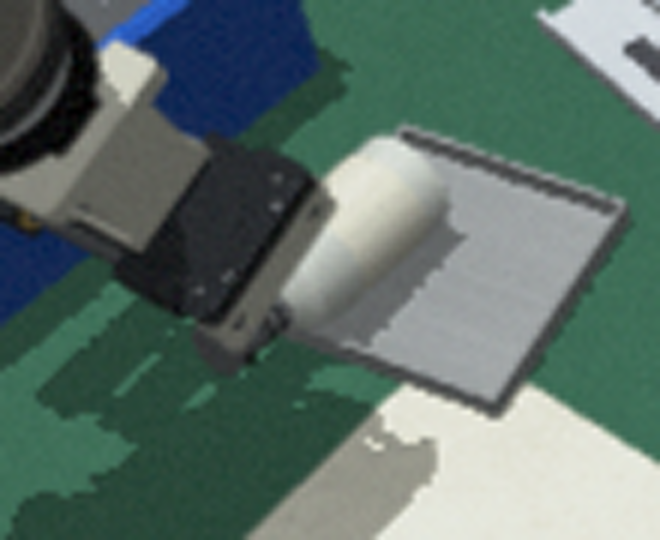

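carry_out:
  targets:
    - [[0.005,-0.0015,0.017],0]
    - [[0.005,-0.001,0.017],0]
    - [[0.005,-0.001,0.015],0]

```text
time: 23.2
tool_pos: [0.3647, 0.3391, -0.0018]
tool_rot: [-3.103, 0.3, -2.972]
contact_force: [0.5, -0.2, 0.0]
opening: 0.0519
```

```bash
python3 d.py .3655,.338,-.0097
```

```text
t 23.2 tcp [ 0.3647  0.3391 -0.0018] rot [-3.103  0.3   -2.972] F [ 0.5 -0.2  0. ] op 0.0519 q [ 0.73  0.49  2.04 -0.48  0.42 -0.58]
to [ 0.3655  0.338  -0.0097] tool delta [ 0.0017 -0.0009  0.0078]
```

carry_out:
  targets:
    - [[0.001,-0.001,0.006],0]

```text
time: 23.32
tool_pos: [0.3657, 0.3382, -0.0081]
tool_rot: [-3.103, 0.3, -2.973]
contact_force: [-0.5, -0.5, 0.9]
opening: 0.0522
```

carry_out:
  targets:
    - [[0,0,0],0]
    - [[0,0,0],0]
    - [[0,0,0],0]
  fingers: 1
  grip_force: 6

```text
time: 23.7
tool_pos: [0.3667, 0.3392, -0.0066]
tool_rot: [-3.104, 0.302, -2.974]
contact_force: [1.3, 0.1, 0.3]
opening: 0.0274
```

```bash
python3 d.py; python3 -c "
from h import *
cv2.imwrite('pics/s28.png',cv2.resize(eyes.read_camera('scene')[160:250,160:270,::-1],None,fx=6,fy=6,interpolation=2))
"
```

```text
t 23.7 tcp [ 0.3667  0.3392 -0.0066] rot [-3.104  0.302 -2.974] F [1.3 0.1 0.3] op 0.0274 q [ 0.73  0.5   2.04 -0.5   0.41 -0.57]
```

View pics/s28.png

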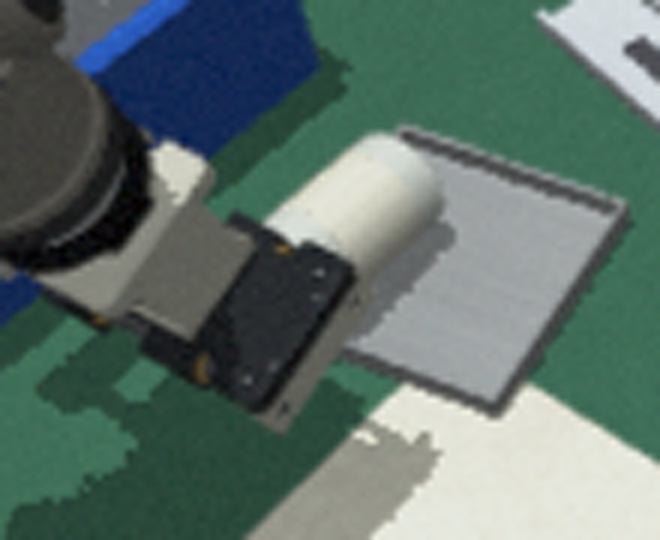

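```bash
python3 d.py .385,.333,.05 .42,.325,.08 .45,.318,.095
```

```text
t 23.75 tcp [ 0.3667  0.3392 -0.0066] rot [-3.105  0.302 -2.975] F [-0.3 -0.8 -1.3] op 0.0277 q [ 0.73  0.5   2.04 -0.5   0.41 -0.57]
to [0.385 0.333 0.05 ] tool delta [-0.0331 -0.0109 -0.0486]
to [0.42  0.325 0.08 ] tool delta [-0.0737 -0.0253 -0.0669]
to [0.45  0.318 0.095] tool delta [-0.1053 -0.0374 -0.0723]
```

carry_out:
  targets:
    - [[-0.008,-0.003,-0.012],0]
    - [[-0.008,-0.003,-0.012],0]
    - [[-0.008,-0.003,-0.012],0]
    - [[-0.009,-0.003,-0.0126],0]
  grip_force: 3.5

```text
time: 24.25
tool_pos: [0.3845, 0.3316, 0.0513]
tool_rot: [-3.104, 0.3, -2.974]
contact_force: [0.4, -0.2, -0.7]
opening: 0.0278
```

carry_out:
  targets:
    - [[-0.01,-0.0035,-0.005],0]
    - [[-0.01,-0.0035,-0.005],0]
    - [[-0.01,-0.0035,-0.005],0]
    - [[-0.01,-0.0035,-0.0045],0]

```text
time: 24.75
tool_pos: [0.4195, 0.3235, 0.0844]
tool_rot: [-3.105, 0.3, -2.974]
contact_force: [0.5, -0.1, -1.8]
opening: 0.0279
```

```bash
python3 d.py .45,.318,.095; python3 -c "
from h import *
cv2.imwrite('pics/s29.png',cv2.resize(eyes.read_camera('scene')[150:240,180:280,::-1],None,fx=6,fy=6,interpolation=2))
cv2.imwrite('pics/t29.png',cv2.resize(eyes.read_camera('top')[190:290,190:310,::-1],None,fx=5,fy=5,interpolation=2))
"
```

```text
t 24.75 tcp [0.4195 0.3235 0.0844] rot [-3.105  0.3   -2.974] F [ 0.5 -0.1 -1.8] op 0.0279 q [ 0.62  0.36  1.9  -0.27  0.65 -0.91]
to [0.45  0.318 0.095] tool delta [-0.0309 -0.0105 -0.0011]
```

View pics/s29.png

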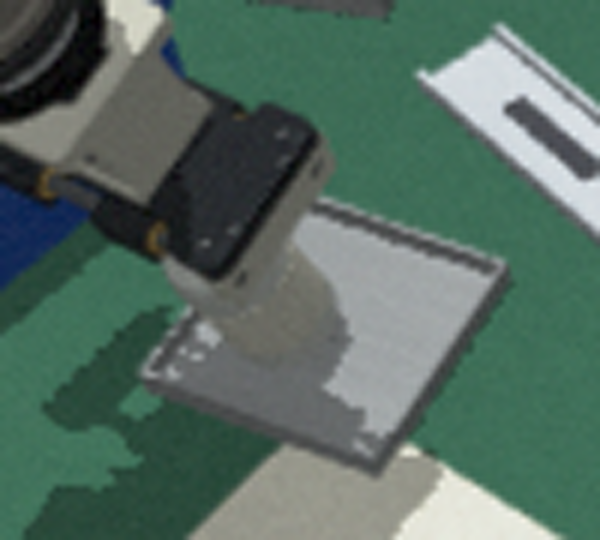

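View pics/t29.png

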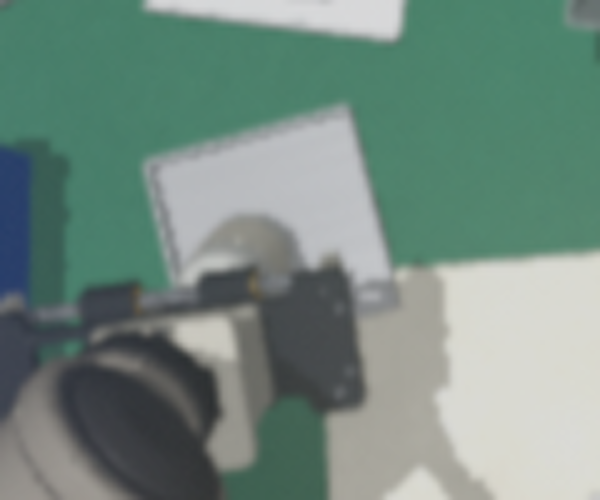

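carry_out:
  targets:
    - [[-0.02,-0.003,0],0]
    - [[0.012,0,0],0]
    - [[-0.02,-0.003,0],0]
    - [[0.012,0,0],0]
    - [[-0.02,-0.003,0],0]
    - [[0.012,0,0],0]
    - [[-0.015,0,0],0]
    - [[0.008,0,0],0]
    - [[0,0,0],0]
  grip_force: 3.3

```text
time: 25.98
tool_pos: [0.4396, 0.3162, 0.088]
tool_rot: [-3.1, 0.286, -2.973]
contact_force: [0.6, -0.6, -1.7]
opening: 0.0281
```

```bash
python3 d.py .45,.318,.095; python3 -c "
from h import *
cv2.imwrite('pics/s30.png',cv2.resize(eyes.read_camera('scene')[150:240,180:280,::-1],None,fx=6,fy=6,interpolation=2))
cv2.imwrite('pics/t30.png',cv2.resize(eyes.read_camera('top')[190:290,190:310,::-1],None,fx=5,fy=5,interpolation=2))
"
```

```text
t 25.98 tcp [0.4396 0.3162 0.088 ] rot [-3.1    0.286 -2.973] F [ 0.6 -0.6 -1.7] op 0.0281 q [ 0.58  0.37  1.86 -0.24  0.68 -0.98]
to [0.45  0.318 0.095] tool delta [-0.0121 -0.0001 -0.0038]
```

View pics/s30.png

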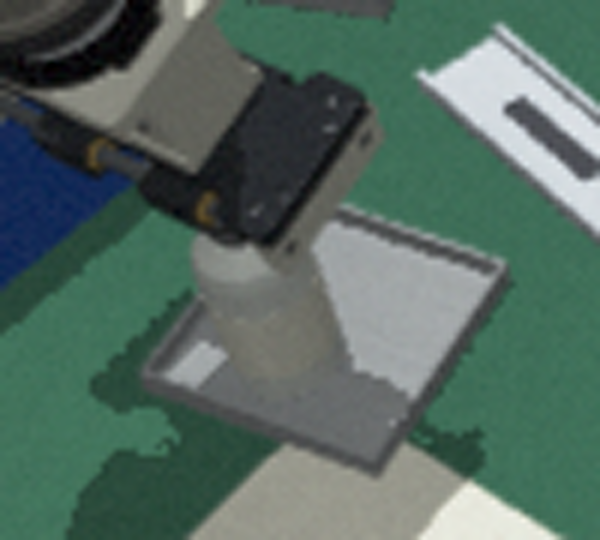

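View pics/t30.png

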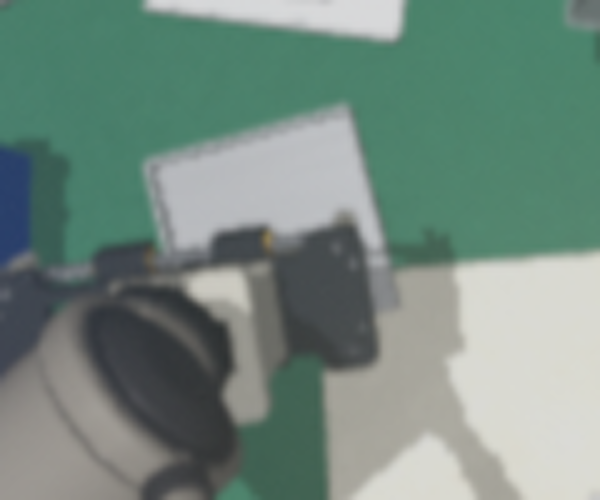

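```bash
cat > tilt.py <<'E'
from h import *
from scipy.spatial.transform import Rotation as Ro
s=monitor.observe();R=Ro.from_euler('xyz',s['tool_rot']).as_matrix();g=s['tool_pos']-.053*R[:,2];print('grasp',g.round(4))
fw=-R[:,0]*[1,1,0];fw/=np.linalg.norm(fw);
for tl in(-.3,-.15,0,.15,.3):
  ax=np.array([*(fw[:2]*np.sin(tl)),-np.cos(tl)]) # head->bottom
  b=g+.119*ax; sh=g+.041*ax
  # circle silhouettes: perpendicular to axis and view
  o=[]
  for c in(sh,b):
    v=c-S.C; n=np.cross(ax,v);n/=np.linalg.norm(n); o+= [((q-[180,150]+.5)*6).round() for q in S.proj([c+.027*n,c-.027*n])]
  m=np.cross(ax,n);lo=S.proj([b+.027*m,b-.027*m])
  print(tl,'sh',o[0],o[1],'bot',o[2],o[3],'front/back',((lo-[180,150]+.5)*6).round().tolist(),'low z',(b[2]-.027*abs(np.sin(tl))).round(4))
E
python3 tilt.py
```

```text
grasp [0.4257 0.3164 0.1395]
-0.3 sh [288. 251.] [165. 251.] bot [286. 383.] [167. 385.] front/back [[227.0, 422.0], [227.0, 348.0]] low z 0.0178
-0.15 sh [297. 236.] [175. 252.] bot [310. 355.] [194. 372.] front/back [[258.0, 404.0], [247.0, 324.0]] low z 0.0178
0 sh [303. 219.] [186. 253.] bot [332. 323.] [221. 356.] front/back [[290.0, 382.0], [264.0, 298.0]] low z 0.0205
0.15 sh [307. 199.] [199. 254.] bot [350. 286.] [249. 339.] front/back [[322.0, 354.0], [278.0, 272.0]] low z 0.0178
0.3 sh [307. 177.] [215. 255.] bot [364. 247.] [278. 320.] front/back [[353.0, 319.0], [290.0, 248.0]] low z 0.0178
```

carry_out:
  targets:
    - [[0,0,0],0]
    - [[-0.006,0,0.0018],0]
    - [[-0.007,0,0.002],0]
    - [[-0.006,0,0.0018],0]
    - [[0.0012,0,0.0038],0]
    - [[0.0012,0,0.0038],0]
    - [[0,0,0],0]
  grip_force: 6

```text
time: 26.95
tool_pos: [0.4628, 0.32, 0.0806]
tool_rot: [-3.101, 0.29, -2.974]
contact_force: [-0.1, -0.2, 0.4]
opening: 0.0277
```

```bash
python3 d.py; python3 tilt.py; python3 -c "
from h import *
cv2.imwrite('pics/s31.png',cv2.resize(eyes.read_camera('scene')[150:240,180:280,::-1],None,fx=6,fy=6,interpolation=2))
"
```

```text
t 26.95 tcp [0.4628 0.32   0.0806] rot [-3.101  0.29  -2.974] F [-0.1 -0.2  0.4] op 0.0277 q [ 0.56  0.41  1.82 -0.24  0.67 -1.  ]
grasp [0.4475 0.3195 0.1314]
-0.3 sh [323. 231.] [202. 230.] bot [319. 362.] [203. 362.] front/back [[261.0, 399.0], [262.0, 327.0]] low z 0.0097
-0.15 sh [331. 217.] [212. 231.] bot [343. 335.] [229. 349.] front/back [[291.0, 382.0], [281.0, 303.0]] low z 0.0097
0 sh [338. 200.] [222. 232.] bot [364. 304.] [255. 334.] front/back [[322.0, 361.0], [298.0, 278.0]] low z 0.0124
0.15 sh [342. 181.] [235. 232.] bot [382. 268.] [282. 317.] front/back [[353.0, 333.0], [312.0, 253.0]] low z 0.0097
0.3 sh [342. 160.] [250. 233.] bot [396. 229.] [310. 299.] front/back [[384.0, 300.0], [323.0, 228.0]] low z 0.0097
```

View pics/s31.png

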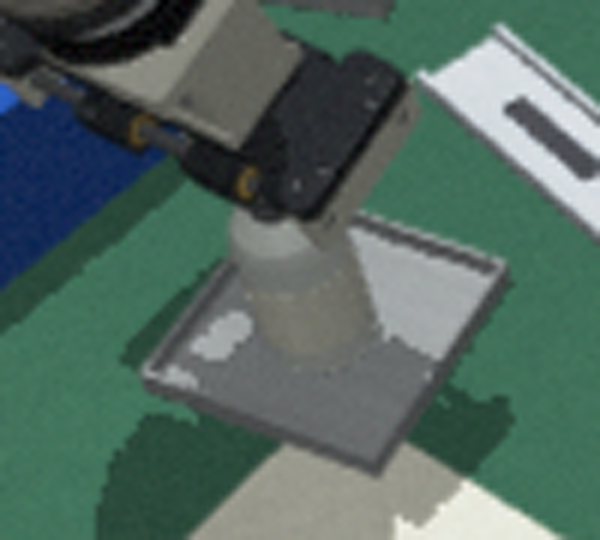

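carry_out:
  targets:
    - [[0.0004,0,0.0015],0]
    - [[0,0,0],0]
  grip_force: 3

```text
time: 27.25
tool_pos: [0.4633, 0.3202, 0.0799]
tool_rot: [-3.102, 0.292, -2.973]
contact_force: [0.4, -1.2, -0.2]
opening: 0.0278
```

carry_out:
  targets:
    - [[0.0005,0,0.002],0]
    - [[0,0,0],0]

```text
time: 27.5
tool_pos: [0.4637, 0.3203, 0.0782]
tool_rot: [-3.102, 0.293, -2.973]
contact_force: [1.4, -0.5, 0.3]
opening: 0.0277
```

carry_out:
  targets:
    - [[0.0006,0,0.0024],0]
    - [[0,0,0],0]

```text
time: 27.75
tool_pos: [0.464, 0.3202, 0.0758]
tool_rot: [-3.102, 0.293, -2.973]
contact_force: [1.2, -1.0, 1.3]
opening: 0.0282
```

```bash
python3 d.py; python3 tilt.py; python3 -c "
from h import *
cv2.imwrite('pics/s32.png',cv2.resize(eyes.read_camera('scene')[150:240,180:280,::-1],None,fx=6,fy=6,interpolation=2))
"
```

```text
t 27.75 tcp [0.464  0.3202 0.0758] rot [-3.102  0.293 -2.973] F [ 1.2 -1.   1.3] op 0.0282 q [ 0.56  0.42  1.82 -0.24  0.65 -1.  ]
grasp [0.4486 0.3197 0.1265]
-0.3 sh [326. 237.] [206. 235.] bot [322. 367.] [207. 367.] front/back [[264.0, 403.0], [265.0, 331.0]] low z 0.0048
-0.15 sh [334. 223.] [215. 236.] bot [346. 340.] [232. 354.] front/back [[294.0, 387.0], [285.0, 308.0]] low z 0.0048
0 sh [341. 206.] [226. 237.] bot [367. 308.] [258. 339.] front/back [[325.0, 365.0], [301.0, 283.0]] low z 0.0075
0.15 sh [345. 186.] [239. 238.] bot [385. 273.] [285. 322.] front/back [[356.0, 338.0], [315.0, 257.0]] low z 0.0048
0.3 sh [345. 165.] [254. 238.] bot [399. 234.] [313. 303.] front/back [[387.0, 305.0], [326.0, 233.0]] low z 0.0048
```

View pics/s32.png

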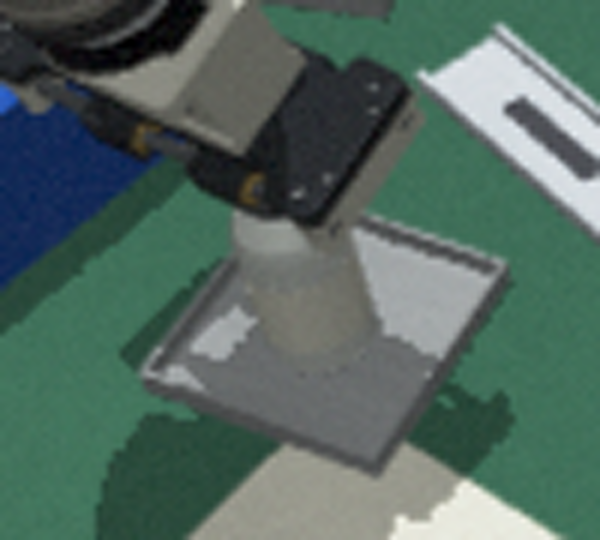

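carry_out:
  targets:
    - [[0,0,0],0]
  fingers: 0.6

```text
time: 27.92
tool_pos: [0.4635, 0.32, 0.0752]
tool_rot: [-3.102, 0.292, -2.974]
contact_force: [-0.2, -0.3, -0.1]
opening: 0.0335
```

```bash
python3 d.py; python3 -c "
from h import *
cv2.imwrite('pics/s33.png',cv2.resize(eyes.read_camera('scene')[150:240,180:280,::-1],None,fx=5,fy=5,interpolation=2))
"
```

```text
t 27.93 tcp [0.4635 0.32   0.0752] rot [-3.102  0.292 -2.974] F [-0.2 -0.3 -0.1] op 0.0335 q [ 0.56  0.42  1.82 -0.24  0.66 -1.  ]
```

View pics/s33.png

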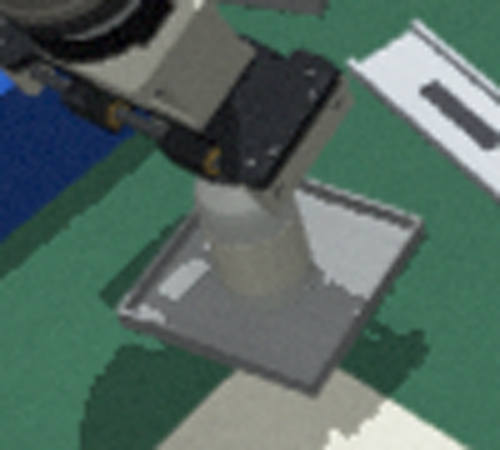

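carry_out:
  targets:
    - [[0,0,0],0]
    - [[-0.003,0,-0.01],0]
    - [[-0.006,0,-0.02],0]
    - [[-0.009,0,-0.03],0]
    - [[-0.012,0,-0.04],0]
    - [[-0.012,0,-0.04],0]
    - [[-0.012,0,-0.04],0]
  fingers: 0.35

```text
time: 28.85
tool_pos: [0.4598, 0.3267, 0.2677]
tool_rot: [-3.1, 0.284, -2.972]
contact_force: [1.4, 0.2, 1.3]
opening: 0.0599
```

```bash
python3 d.py; python3 -c "
from h import *
cv2.imwrite('pics/s34.png',cv2.resize(eyes.read_camera('scene')[130:240,180:300,::-1],None,fx=5,fy=5,interpolation=2))
"
```

```text
t 28.85 tcp [0.4598 0.3267 0.2677] rot [-3.1    0.284 -2.972] F [1.4 0.2 1.3] op 0.0599 q [ 0.57  0.23  1.52 -0.16  1.16 -1.11]
```

View pics/s34.png

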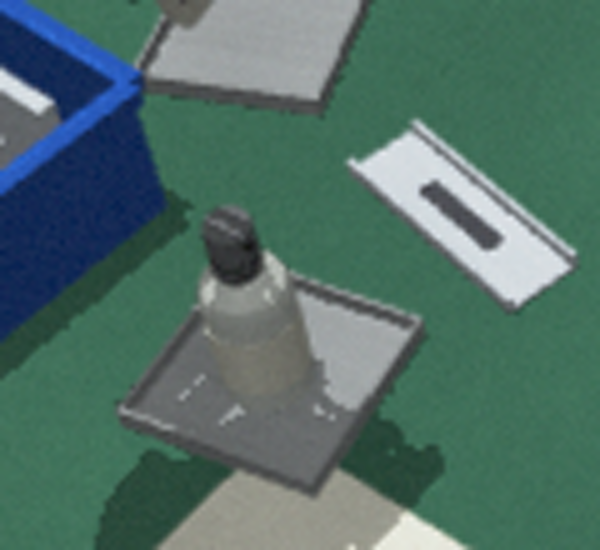

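```bash
python3 d.py .46,.25,.43
```

```text
t 28.9 tcp [0.4622 0.3284 0.2747] rot [-3.105  0.294 -2.973] F [1.5 0.5 4.9] op 0.0594 q [ 0.58  0.22  1.51 -0.16  1.16 -1.11]
to [0.46 0.25 0.43] tool delta [-0.0304 -0.0825 -0.1501]
```

carry_out:
  targets:
    - [[-0.012,0,-0.045],0.091]
    - [[-0.012,0,-0.045],0.091]
    - [[-0.012,-0.01,-0.045],0.091]
    - [[0,-0.05,0],0]
  fingers: 1
  grip_force: 15

```text
time: 29.4
tool_pos: [0.4501, 0.2706, 0.4198]
tool_rot: [3.089, 0.296, 3.019]
contact_force: [0.9, -0.8, -1.1]
opening: 0.0242
```

```bash
python3 d.py .62,-.02,.43 .69,-.02,.41
```

```text
t 29.4 tcp [0.4501 0.2706 0.4198] rot [3.089 0.296 3.019] F [ 0.9 -0.8 -1.1] op 0.0242 q [ 0.48  0.09  1.28 -0.12  1.49 -0.99]
to [ 0.62 -0.02  0.43] tool delta [-0.1981 -0.27    0.0356]
to [ 0.69 -0.02  0.41] tool delta [-0.2588 -0.2635  0.0754]
```

carry_out:
  targets:
    - [[-0.025,-0.045,0.002],0]
    - [[-0.033,-0.045,0.005],0]
    - [[-0.033,-0.045,0.006],0]
    - [[-0.033,-0.045,0.006],0]
    - [[-0.033,-0.045,0.006],0]
    - [[-0.033,-0.045,0.006],0]

```text
time: 30.15
tool_pos: [0.6117, -0.0256, 0.4388]
tool_rot: [3.084, 0.305, 3.026]
contact_force: [1.1, 0.5, -0.6]
opening: 0.0004
```

```bash
python3 d.py .69,-.02,.41 .69,-.02,.30
```

```text
t 30.15 tcp [ 0.6117 -0.0256  0.4388] rot [3.084 0.305 3.026] F [ 1.1  0.5 -0.6] op 0.0004 q [-0.22  0.24  1.05  0.09  1.55 -1.67]
to [ 0.69 -0.02  0.41] tool delta [-0.065   0.0118  0.0514]
to [ 0.69 -0.02  0.3 ] tool delta [-0.0319  0.0058  0.1561]
```

carry_out:
  targets:
    - [[-0.038,0.004,0.015],0]
    - [[-0.038,0.004,0.02],0]

```text
time: 30.4
tool_pos: [0.6965, -0.0308, 0.4313]
tool_rot: [3.085, 0.309, 3.019]
contact_force: [-0.2, -0.1, 0.4]
opening: 0.0002
```

```bash
python3 d.py .695,-.02,.30; python3 -c "
from h import *
cv2.imwrite('pics/s35.png',cv2.resize(eyes.read_camera('scene')[50:200,260:460,::-1],None,fx=4,fy=4,interpolation=2))
"
```

```text
t 30.4 tcp [ 0.6965 -0.0308  0.4313] rot [3.085 0.309 3.019] F [-0.2 -0.1  0.4] op 0.0002 q [-0.19  0.43  0.8   0.08  1.61 -1.64]
to [ 0.695 -0.02   0.3  ] tool delta [0.0425 0.0035 0.1246]
```

View pics/s35.png

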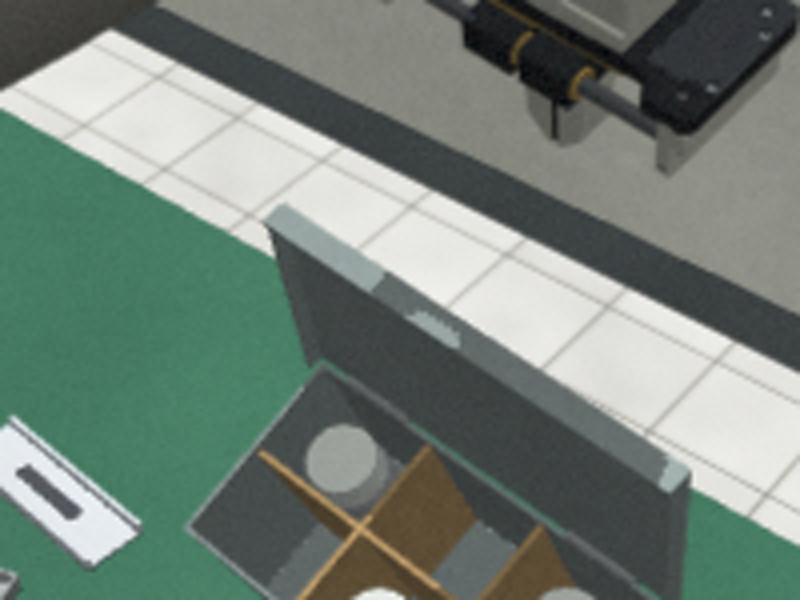

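carry_out:
  targets:
    - [[0.01,0,0.033],0]
    - [[0.01,0,0.033],0]
    - [[0.01,0,0.033],0]
    - [[0.01,0,0.031],0]

```text
time: 30.95
tool_pos: [0.703, -0.0232, 0.288]
tool_rot: [3.084, 0.307, 3.02]
contact_force: [-0.2, -0.5, 0.9]
opening: 0.0005
```

```bash
python3 d.py; python3 -c "
from h import *
cv2.imwrite('pics/s36.png',cv2.resize(eyes.read_camera('scene')[50:200,260:460,::-1],None,fx=4,fy=4,interpolation=2))
"
```

```text
t 30.95 tcp [ 0.703  -0.0232  0.288 ] rot [3.084 0.307 3.02 ] F [-0.2 -0.5  0.9] op 0.0005 q [-0.18  0.44  1.17  0.08  1.23 -1.65]
```

View pics/s36.png

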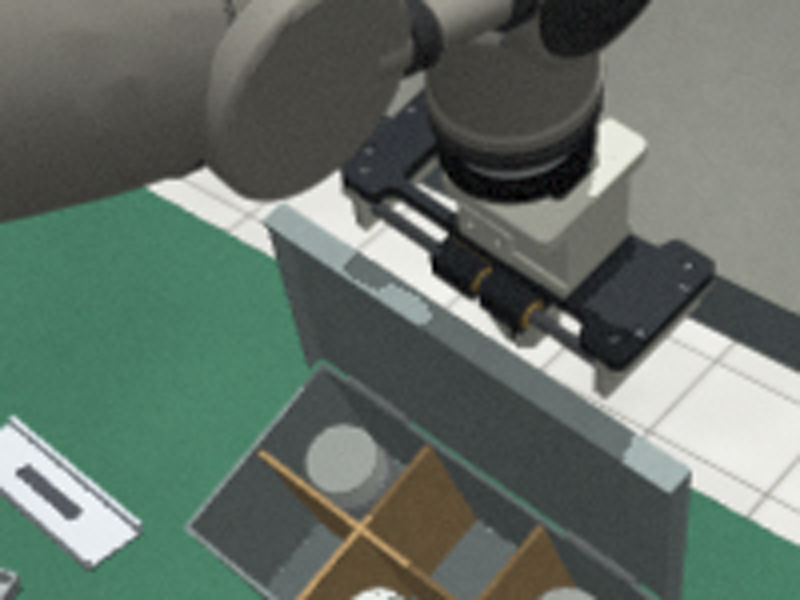

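```bash
cat > lidp.py <<'E'
import sys
from h import *
from scipy.spatial.transform import Rotation as Ro
p=np.load('p.npy'); hin=chest2w([.072,0,.148],p)[0]; u=np.array([np.cos(p[2]),np.sin(p[2]),0])
s=monitor.observe();R=Ro.from_euler('xyz',s['tool_rot']).as_matrix(); tip=s['tool_pos']-.034*R[:,2]
r=float(sys.argv[1]); off=float(sys.argv[2])
corner=tip+.0095*R[:,0]
c=corner-hin; f=c@u; z=c[2]; print('corner rel hinge f,z',f.round(4),z.round(4),'r',np.hypot(f,z).round(4),'F',s['contact_force'].round(1),'t',s['time'])
# lean angle implied if corner touches outer face (5mm off)
R0=np.hypot(f,z); print('implied lean',(np.arctan2(-f,z)+np.arcsin(.005/R0)).round(3),'theta',(np.pi/2+np.radians(28)-np.arctan2(-f,z)-np.arcsin(.005/R0)).round(3))
prev=corner
for ph in [float(v) for v in sys.argv[3:]]:
    w=hin+u*(-r*np.sin(ph)+(.005+off)*np.cos(ph))+np.array([0,0,r*np.cos(ph)+(.005+off)*np.sin(ph)])
    d=R.T@(w-prev); print(ph,'step',d.round(4),'| total',(R.T@(w-corner)).round(4)); prev=w
E
python3 lidp.py .122 0 .3 .4 .5 .6 .7 .8 .9 1.0
```

```text
corner rel hinge f,z 0.0022 0.1003 r 0.1004 F [-0.1 -0.  -3.7] t 31.0
implied lean 0.028 theta 2.032
0.3 step [ 0.0268 -0.0002 -0.0268] | total [ 0.0268 -0.0002 -0.0268]
0.4 step [ 0.0122 -0.0002  0.0001] | total [ 0.039  -0.0004 -0.0267]
0.5 step [ 0.0121 -0.0003  0.0013] | total [ 0.0511 -0.0007 -0.0253]
0.6 step [ 0.0119 -0.0003  0.0025] | total [ 0.0631 -0.001  -0.0228]
0.7 step [ 0.0116 -0.0004  0.0037] | total [ 0.0747 -0.0014 -0.0191]
0.8 step [ 0.0112 -0.0004  0.0049] | total [ 0.0859 -0.0018 -0.0142]
0.9 step [ 0.0106 -0.0005  0.0059] | total [ 0.0965 -0.0023 -0.0083]
1.0 step [ 0.01   -0.0005  0.007 ] | total [ 0.1065 -0.0028 -0.0013]
```

carry_out:
  targets:
    - [[0.01,0,-0.014],0]
    - [[0.01,0,-0.013],0]
    - [[0.008,0,0],0]
    - [[0.01,0,0],0]

```text
time: 31.5
tool_pos: [0.657, -0.019, 0.3048]
tool_rot: [3.084, 0.311, 3.021]
contact_force: [5.9, -0.3, -1.6]
opening: 0.0001
```

```bash
python3 lidp.py .122 0 .4 .5 .6
```

```text
corner rel hinge f,z -0.0423 0.1227 r 0.1298 F [ 5.9 -0.3 -1.6] t 31.5
implied lean 0.37 theta 1.689
0.4 step [ 0.0032 -0.0007  0.0077] | total [ 0.0032 -0.0007  0.0077]
0.5 step [ 0.0121 -0.0003  0.0012] | total [ 0.0153 -0.0009  0.0089]
0.6 step [ 0.012  -0.0003  0.0024] | total [ 0.0273 -0.0012  0.0113]
```

Contact at about 6 N, so the lid is turning. I'll continue along the arc.

carry_out:
  targets:
    - [[0.012,0,0.002],0]
    - [[0.012,0,0.002],0]
    - [[0.012,0,0.003],0]

```text
time: 31.88
tool_pos: [0.628, -0.0158, 0.2929]
tool_rot: [3.085, 0.328, 3.02]
contact_force: [4.9, -1.2, 0.0]
opening: 0.0001
```

```bash
python3 lidp.py .125 0 .8 .9 1.0 1.1 1.2 1.3; python3 d.py
```

```text
corner rel hinge f,z -0.0719 0.1105 r 0.1319 F [ 4.9 -1.2  0. ] t 31.875
implied lean 0.615 theta 1.445
0.8 step [ 0.0199 -0.0015  0.0141] | total [ 0.0199 -0.0015  0.0141]
0.9 step [ 0.0111 -0.0005  0.0058] | total [ 0.031  -0.002   0.0199]
1.0 step [ 0.0104 -0.0005  0.0069] | total [ 0.0414 -0.0025  0.0268]
1.1 step [ 0.0097 -0.0006  0.0079] | total [ 0.0511 -0.003   0.0346]
1.2 step [ 0.0089 -0.0006  0.0088] | total [ 0.06   -0.0036  0.0434]
1.3 step [ 0.008  -0.0006  0.0096] | total [ 0.0679 -0.0043  0.053 ]
t 31.88 tcp [ 0.628  -0.0158  0.2929] rot [3.085 0.328 3.02 ] F [ 4.9 -1.2  0. ] op 0.0001 q [-0.19  0.27  1.4   0.09  1.14 -1.67]
```

carry_out:
  targets:
    - [[0.01,-0.001,0.006],0]
    - [[0.01,-0.001,0.007],0]
    - [[0.011,-0.001,0.006],0]
    - [[0.0105,-0.001,0.007],0]

```text
time: 32.38
tool_pos: [0.6006, -0.0141, 0.2647]
tool_rot: [3.083, 0.353, 3.019]
contact_force: [3.2, 2.6, 2.4]
opening: 0.0006
```

```bash
python3 lidp.py .127 0 1.1 1.2 1.3 1.4 1.5 1.6; python3 d.py
```

```text
corner rel hinge f,z -0.1001 0.0818 r 0.1293 F [3.2 2.6 2.4] t 32.375
implied lean 0.924 theta 1.135
1.1 step [ 0.017  -0.0003  0.0148] | total [ 0.017  -0.0003  0.0148]
1.2 step [ 0.0092 -0.0006  0.0087] | total [ 0.0262 -0.001   0.0235]
1.3 step [ 0.0083 -0.0006  0.0096] | total [ 0.0345 -0.0016  0.0331]
1.4 step [ 0.0073 -0.0007  0.0104] | total [ 0.0418 -0.0023  0.0435]
1.5 step [ 0.0062 -0.0007  0.0111] | total [ 0.048  -0.0029  0.0545]
1.6 step [ 0.0051 -0.0007  0.0116] | total [ 0.0531 -0.0036  0.0661]
t 32.38 tcp [ 0.6006 -0.0141  0.2647] rot [3.083 0.353 3.019] F [3.2 2.6 2.4] op 0.0006 q [-0.2   0.22  1.56  0.1   1.02 -1.7 ]
```

carry_out:
  targets:
    - [[0.0085,0,0.0075],0]
    - [[0.0085,0,0.0075],0]
    - [[0.009,0,0.0088],0]
    - [[0.0083,0,0.0096],0]

```text
time: 32.88
tool_pos: [0.5799, -0.0105, 0.223]
tool_rot: [3.085, 0.36, 3.019]
contact_force: [0.4, -2.0, 2.7]
opening: 0.0005
```

```bash
python3 lidp.py .127 0 1.4 1.5 1.6 1.7 1.8 1.9 2.0 2.06; python3 d.py
```

```text
corner rel hinge f,z -0.1212 0.04 r 0.1276 F [ 0.4 -2.   2.7] t 32.875
implied lean 1.292 theta 0.768
1.4 step [ 0.0076 -0.0014  0.0114] | total [ 0.0076 -0.0014  0.0114]
1.5 step [ 0.0063 -0.0007  0.011 ] | total [ 0.0139 -0.0021  0.0224]
1.6 step [ 0.0052 -0.0007  0.0116] | total [ 0.0191 -0.0027  0.034 ]
1.7 step [ 0.004  -0.0007  0.012 ] | total [ 0.0231 -0.0034  0.0461]
1.8 step [ 0.0028 -0.0007  0.0124] | total [ 0.0259 -0.0041  0.0584]
1.9 step [ 0.0015 -0.0007  0.0126] | total [ 0.0274 -0.0047  0.071 ]
2.0 step [ 0.0003 -0.0006  0.0127] | total [ 0.0276 -0.0054  0.0837]
2.06 step [-0.0005 -0.0004  0.0076] | total [ 0.0272 -0.0057  0.0913]
t 32.88 tcp [ 0.5799 -0.0105  0.223 ] rot [3.085 0.36  3.019] F [ 0.4 -2.   2.7] op 0.0005 q [-0.2   0.21  1.69  0.11  0.89 -1.71]
```

carry_out:
  targets:
    - [[0.007,-0.001,0.011],0]
    - [[0.0063,-0.001,0.011],0]
    - [[0.0052,0,0.0116],0]
    - [[0.004,0,0.012],0]

```text
time: 33.38
tool_pos: [0.5742, -0.0092, 0.1679]
tool_rot: [3.085, 0.358, 3.019]
contact_force: [0.3, -1.5, 2.7]
opening: 0.0004
```

```bash
python3 lidp.py .127 0 1.75 1.8 1.9 2.0 2.06; python3 -c "
from h import *
cv2.imwrite('pics/s37.png',cv2.resize(eyes.read_camera('scene')[80:260,270:450,::-1],None,fx=3.3,fy=3.3,interpolation=2))
"
```

```text
corner rel hinge f,z -0.127 -0.0151 r 0.1279 F [ 0.3 -1.5  2.7] t 33.375
implied lean 1.728 theta 0.331
1.75 step [-0.0002 -0.0016  0.0028] | total [-0.0002 -0.0016  0.0028]
1.8 step [ 0.0012 -0.0003  0.0062] | total [ 0.0011 -0.002   0.009 ]
1.9 step [ 0.0015 -0.0007  0.0126] | total [ 0.0026 -0.0026  0.0216]
2.0 step [ 0.0002 -0.0006  0.0127] | total [ 0.0028 -0.0033  0.0343]
2.06 step [-0.0005 -0.0004  0.0076] | total [ 0.0023 -0.0036  0.0419]
```

View pics/s37.png

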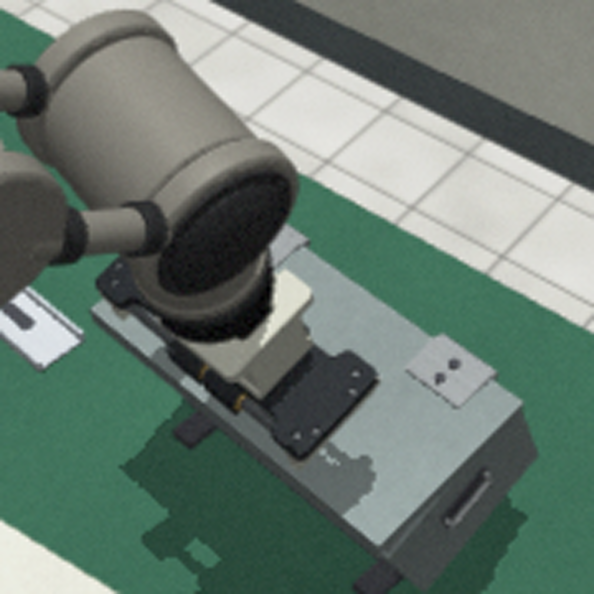

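carry_out:
  targets:
    - [[0.001,0,0.009],0]
    - [[0.001,0,0.009],0]
    - [[0,0,0.008],0]

```text
time: 33.8
tool_pos: [0.5804, -0.0083, 0.1388]
tool_rot: [3.085, 0.353, 3.019]
contact_force: [-2.6, -2.2, 3.1]
opening: 0.0001
```

carry_out:
  targets:
    - [[0,0,0.005],0]
    - [[0,0,0.004],0]

```text
time: 34.05
tool_pos: [0.5841, -0.0084, 0.1301]
tool_rot: [3.085, 0.354, 3.019]
contact_force: [-19.4, -3.8, 30.6]
opening: 0.0009
```

carry_out:
  targets:
    - [[0,0,0.004],0]

```text
time: 34.17
tool_pos: [0.5846, -0.0084, 0.1296]
tool_rot: [3.086, 0.355, 3.021]
contact_force: [-45.3, -2.7, 61.7]
opening: 0.0007
```

```bash
python3 lidp.py .127 0 2.06
```

```text
corner rel hinge f,z -0.1167 -0.0534 r 0.1283 F [-45.3  -2.7  61.7] t 34.175
implied lean 2.039 theta 0.021
2.06 step [-0.0015 -0.0034  0.0024] | total [-0.0015 -0.0034  0.0024]
```

carry_out:
  targets:
    - [[0,0,-0.008],0]
    - [[0,0,-0.02],0]
    - [[0.01,0,-0.04],0]
    - [[0.03,0,-0.04],0]
    - [[0.03,0,-0.04],0]
    - [[0.03,0.0,-0.02],0]
    - [[0.03,0,0],0]

```text
time: 35.05
tool_pos: [0.4005, 0.0061, 0.2456]
tool_rot: [3.083, 0.356, 3.021]
contact_force: [-0.2, 0.5, -0.3]
opening: 0.0002
```

```bash
python3 d.py; python3 -c "
from h import *
cv2.imwrite('pics/s38.png',eyes.read_camera('scene')[:,:,::-1])
a=eyes.read_camera('scene')[120:270,290:450,::-1]
cv2.imwrite('pics/s38c.png',cv2.resize(a,None,fx=4,fy=4,interpolation=2))
cv2.imwrite('pics/t38.png',eyes.read_camera('top')[:,:,::-1])
"
```

```text
t 35.05 tcp [0.4005 0.0061 0.2456] rot [3.083 0.356 3.021] F [-0.2  0.5 -0.3] op 0.0002 q [-0.28 -0.17  2.02  0.14  0.96 -1.8 ]
```

View pics/s38.png

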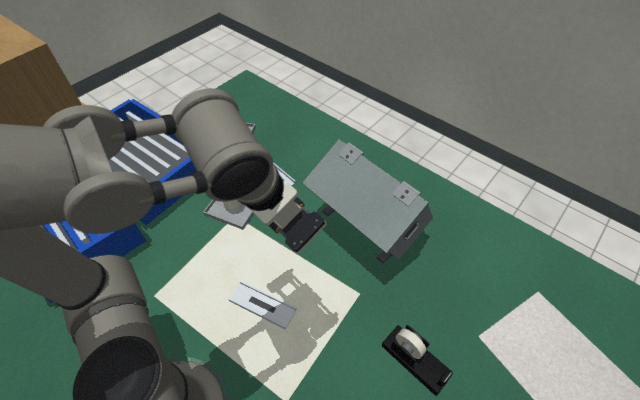

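View pics/s38c.png

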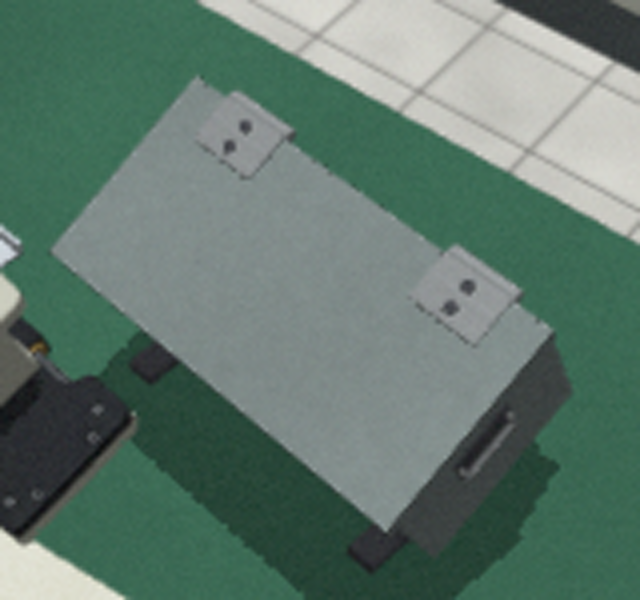

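View pics/t38.png

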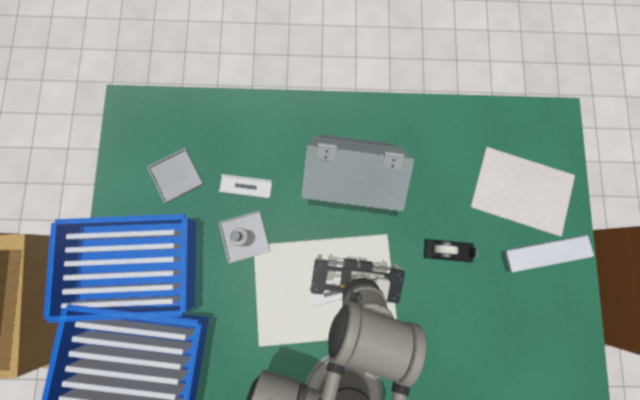

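```bash
python3 -c "
from h import *
lidth([(303,182),(387,252.5),None,None])
p=np.load('p.npy')
for t in(0,.03,.1,.2): print(t,S.proj(chest2w(lidpt([[-.151,.144,.005],[-.151,-.144,.005]],t),p)).round(1).tolist())
"
```

```text
lid 5.012803058775378e-06 err 0.7128248835339805 edge [0.5477 0.0207 0.145 ] lip [0.5537 0.0201 0.1335]
0 [[302.2, 182.3], [387.1, 252.2]]
0.03 [[301.6, 181.6], [386.7, 251.8]]
0.1 [[300.3, 180.0], [386.1, 250.6]]
0.2 [[298.8, 177.2], [385.6, 248.5]]
```

carry_out:
  targets:
    - [[0,0,0],0]
    - [[0,0,0],0]

```text
time: 35.45
tool_pos: [0.402, 0.0059, 0.2449]
tool_rot: [3.083, 0.353, 3.021]
contact_force: [-0.4, -0.5, 0.4]
opening: 0.0009
```

The lid measures 0.00, fully closed. The bottle stands in the near tray, and the panel and dispenser are where they were. Handing in.

```bash
python3 -c "
from cell import order
print(order.hand_in())"
```

```text
the job is handed in; nothing more can be done
None
```

The job ended as asked, but not cleanly: the bottle toppled on my first placing and had to be picked up and set down again. At the end it stands upright in the tray nearest the robot and the lid is closed. I handed in at about 35.5 s, with the robot touching nothing.

**What I did**
- I first pushed the lid back to its stop to make room for the gripper.
- I took the mist-spray bottle out of the front-left compartment by its pump head.
- I let the bottle swing upright in a light grip, set it down in the tray, and then lowered the lid along its arc until it closed.

**What went wrong**
- **First placing not gentle:** the bottle was still leaning when I let go. It fell over inside the tray with its head over the wall. I picked it up again, checked it was vertical, and set it down with contact forces of about 1–2 N. It stayed standing.
- **High fingertip forces:** I reached about 50 N when the lid met its stop while opening. I reached about 76 N for one step when pressing the lid already shut. Both were at the fingertips and stayed below the 120 N wrist limit; I saw no sign of the gripper's body pressing on anything.
- **Position reading off:** the fingertips really sat about 34 mm higher than the reported tool position. I estimated this from the pictures and the first lid contact, and corrected for it. Before I knew, the fingers pressed on top of the lid's edge, with about 36 N.

**Last checks**
- The lid angle measured 0.00 in the scene image.
- In the last pictures the bottle stands in the near tray, and the panel, dispenser and second tray appear where they were.
- The cans were in place when last seen, before the lid closed over them.

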